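# Load the steamer with nested pudding moulds and shut it

### The job

Lift the pudding moulds off their nested stack one by one, and stand every mould there is, the single ones too, upright and side by side on the rack inside the steamer. Then close the lid and press it fully shut so that its catch snaps in, and tug lightly upward at its handle to check that the catch holds; if it gives, press it shut again. Leave the lid shut, and knock over neither the moulds nor the jars and tin round them.

Things in the scene. Friction and masses are not known exactly. Their poses are not given: they have to be found in the camera images.
- mould1_mid (a point): Aluminium pudding mould, round, 60 mm tall, 36 mm across the foot, tapering out to a straight collar (the top 22 mm) 55 mm across; hollow, thick-footed, 70 to 120 g. Point on its axis, 30 mm above the foot; z to the mouth. In the nested stack at first; nested moulds follow every 24 to 25 mm: only the collar shows, 2 to 3 mm above the rim below.
- mould2_mid (a point): Aluminium pudding mould, round, 60 mm tall, 36 mm across the foot, tapering out to a straight collar (the top 22 mm) 55 mm across; hollow, thick-footed, 70 to 120 g. Point on its axis, 30 mm above the foot; z to the mouth. In the nested stack at first; nested moulds follow every 24 to 25 mm: only the collar shows, 2 to 3 mm above the rim below.
- mould3_mid (a point): Aluminium pudding mould, round, 60 mm tall, 36 mm across the foot, tapering out to a straight collar (the top 22 mm) 55 mm across; hollow, thick-footed, 70 to 120 g. Point on its axis, 30 mm above the foot; z to the mouth. In the nested stack at first; nested moulds follow every 24 to 25 mm: only the collar shows, 2 to 3 mm above the rim below. Absent in some starts.
- mould_c_mid (a point): Aluminium pudding mould, round, 60 mm tall, 36 mm across the foot, tapering out to a straight collar (the top 22 mm) 55 mm across; hollow, thick-footed, 70 to 120 g. Point on its axis, 30 mm above the foot; z to the mouth. Stands singly on the worktop at first, beyond the stack (mould_c nearer the steamer than mould_d). Absent in some starts.
- mould_d_mid (a point): Aluminium pudding mould, round, 60 mm tall, 36 mm across the foot, tapering out to a straight collar (the top 22 mm) 55 mm across; hollow, thick-footed, 70 to 120 g. Point on its axis, 30 mm above the foot; z to the mouth. Stands singly on the worktop at first, beyond the stack (mould_c nearer the steamer than mould_d). Absent in some starts.
- rack_mid (a point): Middle of the steamer's rack, on its top, 40 mm above the worktop; x to the rear, y along it, z up. Rack: three wires along y at x = -14, 0, 14 mm, 278 mm long, with guard wires 31 mm higher at x = -36 and 36. It takes four moulds, e.g. at y = -93, -31, 31, 93 mm. The fixed steel trough round it (its middle at x = 10 mm): 170 (x) by 290 mm (y) outside, walls 5 mm, rim 112 mm above the worktop.
- lid_hinge (a point): Middle of the lid's hinge axis, along y on the steamer's rear rim (x = +95 mm from the rack's middle, 112 mm above the worktop). The lid: a clear 6 mm plate with a white edge 9 mm thick, 172 mm from hinge to front edge, 290 mm wide, 0.2 kg; its underside lies on the rim when shut.
- lid_handle (a point): Middle of the lid's grip bar: black, along y, 90 mm long, 10 mm wide, 12 mm tall, on end posts on the lid's outer face; 145 mm from the hinge, 34 mm from the lid's underside, 19 mm gap under the bar. With the lid open it is on the far side. Fixed overhead: a wire shelf 0.66 m above the worktop at x over 0.61 m, y -0.15 to 0.28 m; keep the arm clear.
- lid (a joint): Lid angle, rad: 0 shut, 1.57 upright, 1.85 most. Stiff hinge: stays where left. A roller catch at the front middle stops it at 0.08; about 10 N down at the handle snaps it past, to 0. Caught, a 4 to 9 N pull at the handle lifts it only through its play, to 0.02; over 13 N opens it. Not caught, 3 N opens it.
- tin: A round food tin, 75 mm across, 58 mm tall, in front of the steamer, a bystander; origin at the centre of its foot, z up.
- spice_jar: A spice jar, 45 mm across, 108 mm tall, left of and behind the steamer, a bystander; origin at the centre of its foot, z up.
- glass_jar: An open glass jar, 72 mm across, 99 mm tall, behind on the left, a bystander; origin at the centre of its foot, z up.
Mind the look-alikes: they are no part of the job. Leave any black or red look-alike of the part that bears mould_d_mid alone.

How it is judged:
By the outcome, as a careful person would: the job done as asked, in the order asked, and still so for the second after the job is handed in, with the robot touching nothing.
Of mould3, mould_c, mould_d only 1 to 2 are there at a start; the rules pass over those that are not, and their reading is None.
At some moment in a run one of mould_c, mould_d may be knocked a few centimetres aside while the robot is not near it.
It also fails if it takes over 210 s, if anything falls off the work surface, if the arm or the gripper's body presses on something with over 40 N, if the wrist force passes 120 N, or if a joint passes its speed limit or range.

### The arm

A 6-joint arm with a two-finger parallel gripper is mounted at the origin on a cart in front of the work surface, level with it; the furniture and walls round the work are solid. World frame = base frame: x ahead of the robot, y to its left, z up, the work surface at z = 0. Lengths are in m, angles in degrees, forces in N, time in s.
With the tool pointing down it reaches from about 0.35 to 0.875 m from the base axis. Payload 4.2 kg.
Tool frame: the origin (TCP) lies on the centre line of the jaws, within the pads' length; the fingertips stand 19 mm ahead of it and the grasp point (between the pads) is the TCP; z points along the fingers, y is the line along which they close (so a half turn about z gives the same grasp; the last joint's range is limited). The gripper opens to 87 mm and grips with 3 to 60 N. Pads are 19 mm wide; open, the fingers measure 117 mm over their backs; the gripper's body (75 mm by 190 mm) begins 51 mm behind the grasp point.
Start: joints at [89.76, 22.042, 0.453, 0, -68.411, -14.817], TCP at [0.162, 0.604, 0.221] pointing down, gripper open.
Joint ranges: [-179.83, 179.83], [-69.29, 118.12], [-61.27, 80.66], [-181.25, 117.63], [-171.15, -9.14], [-177.46, 177.46]. Speed limits (degrees/s): [159.86, 159.86, 180, 180, 180, 180].

### API

Orientations are given as a 3x3 rotation matrix whose columns are the frame's x, y, z axes.
In Python, from station import sense, capture, finish_job, search_frame, masks_of gives the robot as it stands.
- The arm moves only by the tool drive_tool, never from a script. Its argument "rows" is a list of rows, each a list of 7 numbers: the opening in per cent of the stroke, from 0 (shut) to 100 (fully open), then the shift along the world's x, y, z in mm, then the turn, a rotation vector about the world's x, y, z in rad. In form: [[fingers, dx, dy, dz, wx, wy, wz], ...]. A call has 1 to 5 rows; each row shifts and turns the commanded pose from where the row before left it; what a row does not reach is not made up. A row lasts 1/12 s, in which the tool goes at most 41.7 mm and 7.16 degrees, less where a joint would pass 70% of its speed; a pose out of reach is approached as far as the arm can. A call is refused whole if a number of a shift passes 41.7 or a number of a turn 0.125, either way. A call with a gripper value outside its range is refused whole. The fingers move at their own pace and stop on an object; the grip force is fixed at half the most. Time passes only in rows, so rows that do not move let the fingers close. It gives the time, the measured TCP pose, the force, the opening and the grip force at its end, in the units of the state.
- sense(): the state, without advancing time (a new reading comes with each control period).
- capture(name): name is "scene" or "top"; returns a dict with "frame" (400x640x3 uint8, red, green, blue), "z_map" (400x640 float32, m along the optical axis (not along the pixel's ray), 0 where there is no reading), "fx", "fy", "cx", "cy" (pixels), "R" (3x3) and "t" (3): a world point X has camera coordinates R X + t. Camera axes: x right, y down, z forward; pixel columns grow to the right and rows downward; lengths in m; the calibration is good to about 2 mm. A picture is of the moment at which its call begins.
- finish_job(): hands the job in; it is judged then, once.
Trained networks look in a picture, given as the dict that the camera call returned (one of the last four; its "shot" number tells which), for a name from the list of things; names that differ only in an ending like _2 or _b are one class to them, and where a whole thing is asked for, a point or a joint stands for the part that bears it (a point fixed in the world has none). Each returns a list of dicts, best first, with "p" (0 to 1); they miss things now and then, are a little off and sometimes report something else, mostly with a low value. They report only what shows in the picture. A call takes as long as a camera call. They do not tell look-alikes from the thing itself.
- search_frame(label, picture): "xy" ([column, row] in pixels, amid what is visible of it).
- masks_of(label, picture): "region" (400x640 bool, what is visible of it) and "xy" ([column, row] in pixels, amid what is visible of it).
The state is a dict: "time_s": time; "joints": joint angles; "joint_velocities": joint speeds; "effort": joint torques, N m; "tcp_pos": TCP position; "ee_rot": TCP orientation; "wrist_force": force on the tool from outside, world axes, zero at the start; "moment": the same for the moment, N m; "gripper_width": opening from 0.0 (shut) to 1.0 (fully open); "gripper_force": force on a finger pad.
Only numpy, scipy, OpenCV 4.12 (cv2) and the standard library are available. Lean on these libraries where they do the work, as an engineer would, in place of code of your own. Each camera call takes 0.05 s, during which the arm holds its last target. There are 200 camera calls.

## Working session

There is one attempt and no reset: what is moved stays moved. The work goes in short steps, Python scripts to look and compute and a tool call to move; the robot and the scene stay as the last step left them, time stands still between calls to the robot, and variables do not carry over. Pictures are saved under pics/ and viewed, at most 14 in all, crops included, and the job is handed in when it is done.

Besides the shell and the picture viewer there is one more tool, called after ">>>" by a JSON object that holds its "api" and its "payload", one argument or row to a line. drive_tool: Moves the arm, as the interface text tells. Its arguments: {"type":"object","properties":{"rows":{"type":"array"}},"required":["rows"]}

```bash
ls; mkdir -p pics
cat > h.py <<'E'
from station import sense, capture, finish_job, search_frame, masks_of
import numpy as np, cv2
def pw(c,u,v,z):
    p=np.array([(u-c['cx'])/c['fx']*z,(v-c['cy'])/c['fy']*z,z]); return np.array(c['R']).T@(p-np.array(c['t']))
def cloud(c,m=None):
    z=c['z_map']; v,u=np.nonzero((z>0)&(m if m is not None else True)); z=z[v,u]
    P=np.stack([(u-c['cx'])/c['fx']*z,(v-c['cy'])/c['fy']*z,z],1); return (P-np.array(c['t']))@np.array(c['R']),u,v
def proj(c,X):
    p=np.array(c['R'])@np.array(X)+np.array(c['t']); return p[0]/p[2]*c['fx']+c['cx'],p[1]/p[2]*c['fy']+c['cy']
def save(c,n,box=None,s=1):
    f=c['frame'][:,:,::-1]
    if box: f=f[box[1]:box[3],box[0]:box[2]]
    cv2.imwrite('pics/'+n+'.png',cv2.resize(f,None,fx=s,fy=s))
E
python3 - <<'E'
from h import *
for n in('scene','top'):
    c=capture(n); save(c,n+'0',None,1.25)
    print(n,'cam',-np.array(c['R']).T@np.array(c['t']))
    for l in('mould1_mid','lid','lid_handle','tin','spice_jar','glass_jar','rack_mid'):
        for d in masks_of(l,c)[:6]:
            P,u,v=cloud(c,d['region'])
            if len(P): print(l,round(d['p'],2),np.round(d['xy']),d['region'].sum(),np.round(np.median(P,0),3),np.round(np.percentile(P,2,axis=0),3),np.round(np.percentile(P,98,axis=0),3))
s=sense();print(s)
E
```

```text
pics
scene cam [ 0.16617739 -0.74424399  0.85131842]
mould1_mid 0.46 [257. 197.] 183 [0.441 0.201 0.043] [0.422 0.192 0.01 ] [0.464 0.216 0.06 ]
lid 0.82 [388. 207.] 6777 [ 0.634 -0.152  0.208] [ 0.609 -0.27   0.118] [0.658 0.005 0.285]
lid_handle 0.98 [390. 211.] 6841 [ 0.634 -0.151  0.208] [ 0.61  -0.271  0.118] [0.658 0.007 0.285]
lid_handle 0.59 [258. 197.] 226 [0.441 0.202 0.043] [0.421 0.192 0.005] [0.468 0.22  0.061]
lid_handle 0.45 [273. 310.] 1245 [ 0.352 -0.182  0.054] [ 0.32  -0.205  0.005] [ 0.388 -0.135  0.059]
tin 0.56 [274. 310.] 1233 [ 0.352 -0.183  0.054] [ 0.32  -0.206  0.005] [ 0.388 -0.135  0.059]
glass_jar 0.62 [329. 171.] 792 [0.68  0.192 0.066] [0.653 0.177 0.006] [0.743 0.348 0.1  ]
rack_mid 0.69 [360. 244.] 18395 [ 0.602 -0.153  0.09 ] [ 0.437 -0.291  0.014] [0.654 0.006 0.282]
rack_mid 0.17 [251. 178.] 342 [0.449 0.224 0.098] [0.421 0.193 0.013] [0.511 0.343 0.111]
top cam [0.42876928 0.04012193 1.31482767]
lid 0.95 [392. 152.] 3998 [ 0.632 -0.123  0.23 ] [ 0.606 -0.265  0.121] [0.671 0.008 0.291]
lid_handle 0.71 [392. 157.] 4298 [ 0.632 -0.127  0.225] [ 0.6
[... 524 characters left out ...]
129825e+01, -1.48175913e+01]), 'joint_velocities': array([-0.03350397,  0.06202821, -0.0289836 , -0.00475609, -0.00855792,
        0.05491883]), 'effort': array([ 2.94140436e-04, -3.90413332e+01,  1.87611616e+01,  4.22405452e+00,
        1.55336590e-02, -2.62147910e-05]), 'tcp_pos': array([0.16233392, 0.60352597, 0.22127985]), 'ee_rot': array([[ 9.65669959e-01, -2.59772073e-01,  2.85025958e-05],
       [-2.59772074e-01, -9.65669959e-01,  1.00030149e-05],
       [ 2.49255966e-05, -1.70637894e-05, -1.00000000e+00]]), 'wrist_force': array([-0.07840391, -0.27958226, -0.36366924]), 'moment': array([ 0.00479719, -0.00414782,  0.01068361]), 'gripper_force': 0.0, 'gripper_width': 0.9966203061213987}
```

View pics/scene0.png

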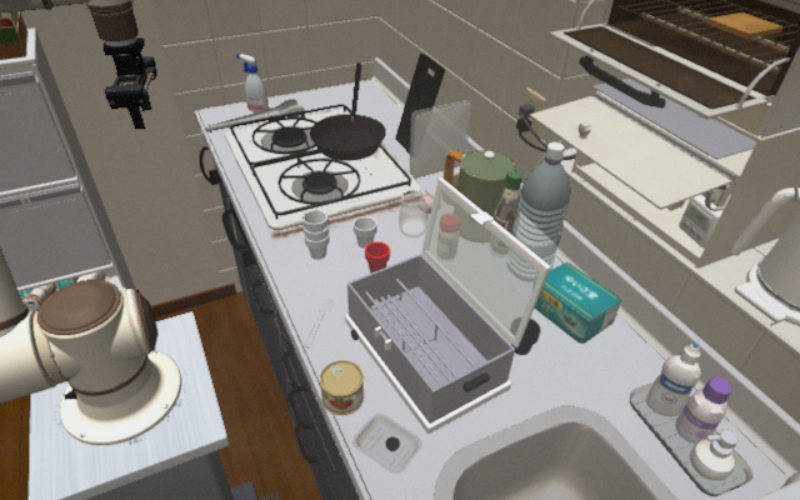

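View pics/top0.png

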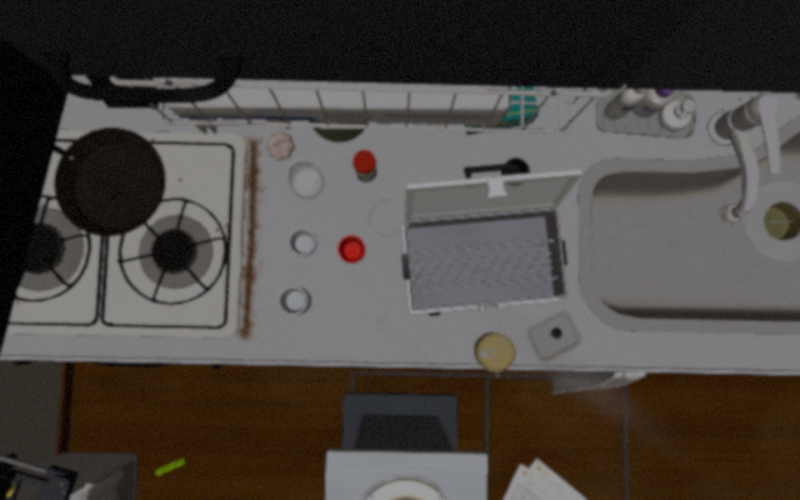

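The scene view shows the stack at about (253,188) in original pixels, a single grey mould at (292,186), a red look-alike at (302,204), and the glass jar at (330,171). No black mould is visible so far. I'll check with a close crop and measure.

Run:
```python
from h import *
c=capture('scene'); save(c,'crop1',(225,150,345,225),6)
t=capture('top')
save(t,'crop2',(200,90,480,300),2.8)
for n,k in(('scene',c),('top',t)):
    P,u,v=cloud(k)
    # clusters in region between steamer and stove by height bins
    for nm,(x0,x1,y0,y1) in dict(stack=(.38,.5,.14,.29),single=(.5,.62,.12,.27),red=(.5,.62,.04,.12)).items():
        m=(P[:,0]>x0)&(P[:,0]<x1)&(P[:,1]>y0)&(P[:,1]<y1)&(P[:,2]>.012)&(P[:,2]<.2)
        Q=P[m]
        if len(Q)==0: continue
        zt=np.percentile(Q[:,2],99); T=Q[Q[:,2]>zt-.008]
        print(n,nm,len(Q),'zmax',zt,'top x',np.percentile(T[:,0],[2,98]),'y',np.percentile(T[:,1],[2,98]), 'all x',np.percentile(Q[:,0],[2,98]),'y',np.percentile(Q[:,1],[2,98]))
    m=(abs(P[:,2]-.112)<.006)&(P[:,0]>.4)&(P[:,0]<.68)&(P[:,1]>-.32)&(P[:,1]<.05);Q=P[m]
    print('rim',np.percentile(Q,[1,99],axis=0))
    # trough corners: min area rect
    print(cv2.minAreaRect((Q[:,:2]*1000).astype(np.float32)))
```

```text
scene stack 650 zmax 0.11125252963966696 top x [0.42174687 0.4727444 ] y [0.1918369  0.24609951] all x [0.42095781 0.47088631] y [0.19171369 0.24421374]
scene single 517 zmax 0.06299576087221215 top x [0.5266989  0.58674201] y [0.1228614  0.23975994] all x [0.53211504 0.58547779] y [0.1237151  0.23830697]
scene red 206 zmax 0.06226731398748115 top x [0.52391957 0.5758282 ] y [0.08880964 0.11855789] all x [0.52393899 0.57413427] y [0.08873441 0.11852514]
rim [[ 0.43536962 -0.29076322  0.10606879]
 [ 0.63212657  0.00964823  0.11767646]]
((528.7284545898438, -140.0044403076172), (186.9931182861328, 293.53863525390625), 6.686950206756592)
top stack 510 zmax 0.11176906652300528 top x [0.41882905 0.46990235] y [0.19363559 0.24513898] all x [0.41907231 0.46783574] y [0.19274111 0.24330023]
top single 587 zmax 0.0631113730873793 top x [0.52477363 0.584349  ] y [0.12313374 0.238489  ] all x [0.52751825 0.58199868] y [0.12103479 0.23636686]
top red 227 zmax 0.06443940330468545 top x [0.52047669 0.57420846] y [0.08942163 0.11952206] all x [0.52142797 0.57206123] y [0.08952598 0.11913776]
rim [[ 0.43299774 -0.28937893  0.10624099]
 [ 0.62762155  0.00889558  0.11736811]]
((526.0667724609375, -140.31365966796875), (183.67771911621094, 291.6432800292969), 5.5984578132629395)
```

View pics/crop1.png

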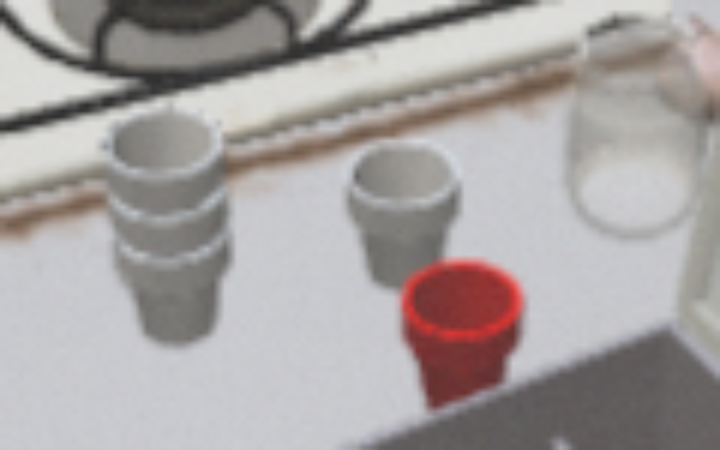

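View pics/crop2.png

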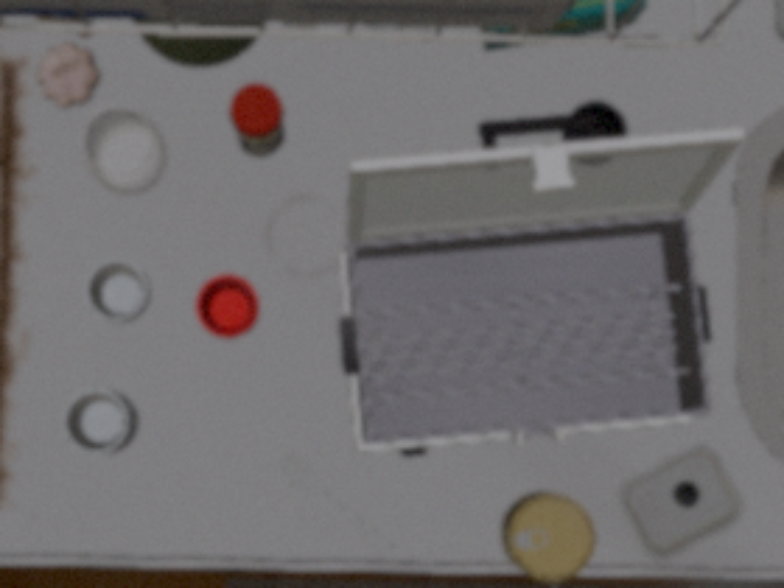

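Three moulds are nested in the stack, with rims at crop1 pixels (165,145), (170,200) and (172,245). One single grey mould stands at (403,190), and the red one at (462,300) is the look-alike to leave alone. That makes four moulds, which fits the stack height of 0.111. Next I'll fit the trough, the lid plane and the mould centres, and check for obstacles behind the lid.

```bash
cat > fit.py <<'E'
from h import *
from scipy.optimize import least_squares
def rimfit(Q,x0,r=.0275):
    # outer rim circle centre: robust fit using outermost pts by angle
    c=np.array(x0)
    for _ in range(20):
        d=Q-c; rr=np.linalg.norm(d,axis=1); k=(rr>.02)&(rr<.036)
        res=least_squares(lambda p:np.linalg.norm(Q[k]-p,axis=1)-(r-.0015),c,loss='soft_l1',f_scale=.002); c=res.x
    return c,k.sum()
E
python3 - <<'E'
from fit import *
C={}
for n in('scene','top'):
    k=capture(n); P,u,v=cloud(k); C[n]=P
    for nm,x0,zt in(('stack',(.446,.219),.110),('single',(.555,.211),.061),('red',(.548,.115),.061)):
        m=(abs(P[:,2]-zt)<.006)&(np.linalg.norm(P[:,:2]-x0,axis=1)<.045)
        print(n,nm,rimfit(P[m][:,:2],x0),np.percentile(P[m][:,2],95))
    m=(abs(P[:,2]-.112)<.005)&(P[:,0]>.4)&(P[:,0]<.60)&(P[:,1]>-.31)&(P[:,1]<.03); Q=P[m]
    def front():
        ys=np.arange(-.27,0,.005);pts=[]
        for y in ys:
            q=Q[abs(Q[:,1]-y)<.0025]
            if len(q): pts.append((y,np.percentile(q[:,0],5)))
        return np.array(pts)
    f=front(); import numpy.polynomial.polynomial as pp
    r=least_squares(lambda p:p[0]+p[1]*f[:,0]-f[:,1],[.45,-.1],loss='soft_l1',f_scale=.001).x; print('front x=',r,'yaw',np.degrees(np.arctan(-r[1])))
    xs=np.arange(.47,.595,.005)
    for nm,pc in(('left',95),('right',5)):
        g=[(x,np.percentile(q[:,1],pc)) for x in xs for q in[Q[abs(Q[:,0]-x)<.0025]] if len(q)>2]; g=np.array(g)
        r=least_squares(lambda p:p[0]+p[1]*(g[:,0]-.53)-g[:,1],[0 if pc>50 else -.28,.1],loss='soft_l1',f_scale=.001).x;print(nm,'y at x=.53',r,np.degrees(np.arctan(r[1])))
    l=masks_of('lid',k)[0]; L,_,_=cloud(k,l['region']); L=L[(L[:,2]>.125)&(L[:,0]<.7)]
    r=least_squares(lambda p:p[0]+p[1]*L[:,1]+p[2]*L[:,2]-L[:,0],[.6,-.1,.2],loss='soft_l1',f_scale=.002).x; print('lid x=a+by+cz',r,np.degrees(np.arctan(r[2])),'ztop',np.percentile(L[:,2],99))
    R=P[(P[:,0]>.66)&(P[:,0]<.85)&(P[:,1]>-.35)&(P[:,1]<.05)&(P[:,2]>.03)&(P[:,2]<.5)]
    H={}
    for p in R: 
        key=(round(p[0]/.03)*3,round(p[1]/.05)*5); H[key]=max(H.get(key,0),round(float(p[2]),2))
    print(sorted(H.items()))
E
```

```text
scene stack (array([0.44707752, 0.2190277 ]), np.int64(103)) 0.11097589257284962
scene single (array([0.56207893, 0.21262611]), np.int64(90)) 0.06265060836995695
scene red (array([0.55052036, 0.11583555]), np.int64(101)) 0.062351790742864927
front x= [ 0.43206995 -0.10508775] yaw 5.999065913927504
left y at x=.53 [0.00427166 0.11028617] 6.293498479897142
right y at x=.53 [-0.28569198  0.11212817] 6.3977480365821675
lid x=a+by+cz [ 0.58460886 -0.10963119  0.16296472] 9.255825584424338 ztop 0.2907381282218421
[((66, -25), 0.29), ((66, -20), 0.28), ((69, -25), 0.06), ((69, -20), 0.06), ((72, -25), 0.06), ((72, -20), 0.06), ((75, -20), 0.06), ((81, -25), 0.07), ((81, -20), 0.07), ((81, -15), 0.08), ((81, -10), 0.07), ((81, -5), 0.25), ((81, 0), 0.25), ((81, 5), 0.16), ((84, -30), 0.37), ((84, -25), 0.37), ((84, -20), 0.5), ((84, -15), 0.49), ((84, -10), 0.49), ((84, -5), 0.5), ((84, 0), 0.37), ((84, 5), 0.37)]
top stack (array([0.44387918, 0.21924458]), np.int64(121)) 0.11138737335714761
top single (array([0.55872396, 0.21297376]), np.int64(108)) 0.06270440826593374
top red (array([0.54715415, 0.1159659 ]), np.int64(100)) 0.06390222991679162
front x= [ 0.42963559 -0.1106795 ] yaw 6.315762757592723
left y at x=.53 [0.00468368 0.11117362] 6.343729782257681
right y at x=.53 [-0.28440906  0.10878103] 6.208282677040452
lid x=a+by+cz [ 0.57970139 -0.11031815  0.17421365] 9.88252406420358 ztop 0.292084666967514
[((66, -25), 0.28), ((66, -15), 0.26), ((66, -10), 0.26), ((69, -20), 0.06), ((69, -15), 0.26), ((69, -10), 0.25), ((72, -25), 0.06), ((72, -20), 0.06), ((75, -20), 0.06), ((78, -10), 0.07), ((81, -25), 0.07), ((81, -20), 0.08), ((81, -15), 0.07), ((81, -10), 0.07), ((84, -25), 0.08), ((84, -20), 0.08)]
```

The two views agree to within about 3 mm. Averages:

| Item | Position |
|---|---|
| Stack | (.4455, .219) |
| Single mould | (.5605, .213) |
| Yaw | 6.25° |
| Rack middle | (.522, -.141) |
| Lid lean | about 9.6° past upright (1.74 rad) |

Now I'll move to a point above the stack and turn the jaws along the rack's x axis.

>>> {"api": "drive_tool", "payload": {
  "rows": [
    [100,23.6,-32,0,0,0,-0.12],
    [100,23.6,-32,0,0,0,-0.12],
    [100,23.6,-32,0,0,0,-0.12],
    [100,23.6,-32,0,0,0,-0.12],
    [100,23.6,-32,0,0,0,-0.12]
  ]
}}

```text
time_s: 1.52
tcp_pos: [0.281, 0.442, 0.2214]
ee_rot: [[0.646, -0.763, 0.0], [-0.763, -0.646, 0.0], [-0.0, -0.0, -1.0]]
wrist_force: [0.7, 0.1, -0.8]
gripper_width: 1.004
gripper_force: 0.0
```

>>> {"api": "drive_tool", "payload": {
  "rows": [
    [100,23.6,-32,0,0,0,-0.12],
    [100,23.6,-32,0,0,0,-0.12],
    [100,23.6,-32,0,0,0,-0.12],
    [100,23.6,-32,0,0,0,-0.12],
    [100,23.6,-32,0,0,0,-0.12]
  ]
}}

```text
time_s: 1.93
tcp_pos: [0.3991, 0.2819, 0.2217]
ee_rot: [[0.102, -0.995, 0.001], [-0.995, -0.102, 0.001], [-0.001, -0.001, -1.0]]
wrist_force: [1.1, 0.1, -0.7]
gripper_width: 1.002
gripper_force: 0.0
```

>>> {"api": "drive_tool", "payload": {
  "rows": [
    [100,23.6,-32,0,0,0,0],
    [100,23.6,-32,0,0,0,0],
    [100,0,0,0,0,0,0],
    [100,0,0,0,0,0,0]
  ]
}}

```text
time_s: 2.27
tcp_pos: [0.4465, 0.2178, 0.2213]
ee_rot: [[0.104, -0.995, 0.0], [-0.995, -0.104, 0.0], [-0.0, -0.0, -1.0]]
wrist_force: [0.3, -0.5, 0.4]
gripper_width: 1.001
gripper_force: 0.0
```

>>> {"api": "drive_tool", "payload": {
  "rows": [
    [100,-1,1,-40,0,0,0],
    [100,0,0,-40,0,0,0],
    [100,0,0,-22,0,0,0],
    [100,0,0,-11.5,0,0,0],
    [100,0,0,0,0,0,0]
  ]
}}

```text
time_s: 2.68
tcp_pos: [0.4423, 0.2202, 0.1049]
ee_rot: [[0.109, -0.994, -0.005], [-0.994, -0.109, -0.004], [0.004, 0.006, -1.0]]
wrist_force: [-0.4, 0.6, 0.3]
gripper_width: 1.003
gripper_force: 0.0
```

>>> {"api": "drive_tool", "payload": {
  "rows": [
    [45,0,0,0,0,0,0],
    [45,0,0,0,0,0,0],
    [45,0,0,0,0,0,0],
    [45,0,0,0,0,0,0],
    [45,0,0,0,0,0,0]
  ]
}}

```text
time_s: 3.1
tcp_pos: [0.4449, 0.221, 0.1087]
ee_rot: [[0.108, -0.994, 0.001], [-0.994, -0.108, 0.001], [-0.001, -0.002, -1.0]]
wrist_force: [0.1, 0.4, 0.8]
gripper_width: 0.709
gripper_force: 0.0
```

>>> {"api": "drive_tool", "payload": {
  "rows": [
    [30,0,-1,0,0,0,0],
    [30,0,0,0,0,0,0],
    [30,0,0,0,0,0,0],
    [30,0,0,0,0,0,0]
  ]
}}

```text
time_s: 3.43
tcp_pos: [0.447, 0.2209, 0.1096]
ee_rot: [[0.109, -0.994, 0.006], [-0.994, -0.109, 0.003], [-0.002, -0.006, -1.0]]
wrist_force: [2.4, 0.6, 8.1]
gripper_width: 0.399
gripper_force: 4.0
```

>>> {"api": "drive_tool", "payload": {
  "rows": [
    [30,0,0,5,0,0,0],
    [30,0,0,10,0,0,0],
    [30,0,0,15,0,0,0],
    [30,0,0,20,0,0,0],
    [30,0,0,0,0,0,0]
  ]
}}

```text
time_s: 3.85
tcp_pos: [0.4459, 0.2205, 0.161]
ee_rot: [[0.108, -0.994, 0.004], [-0.994, -0.108, 0.003], [-0.003, -0.005, -1.0]]
wrist_force: [0.0, 1.1, 0.8]
gripper_width: 0.303
gripper_force: 0.0
```

Run:
```python
from h import *
c=capture('scene'); save(c,'lift1',(205,110,365,230),5)
s=sense();print(s['tcp_pos'],s['gripper_width'],s['gripper_force'],s['wrist_force'])
```

```text
[0.44498776 0.22003693 0.15929829] 0.3024629561847575 0.0 [-0.13438628 -0.77452106 -0.53852728]
```

View pics/lift1.png

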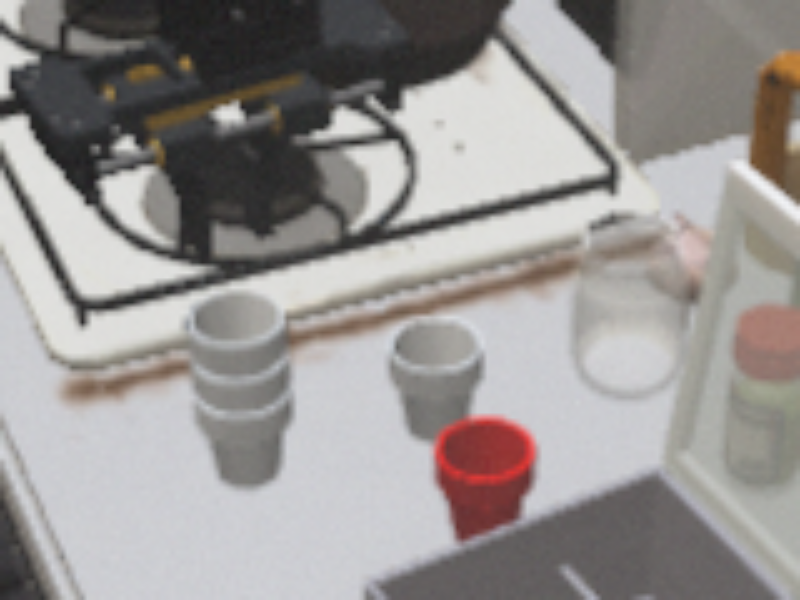

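The stack still has all three moulds and the jaws shut past the collar at 0.30, so the grip slid off the rim. I'll re-measure the stack and where the fingertips really are.

Run:
```python
from fit import *
for n in('scene','top'):
    k=capture(n); P,u,v=cloud(k)
    m=(np.linalg.norm(P[:,:2]-(.446,.219),axis=1)<.045)&(P[:,2]<.12)&(P[:,2]>.01)
    Q=P[m]; print(n,'z pct',np.percentile(Q[:,2],[50,90,95,99,100]))
    T=Q[(Q[:,2]>.105)]; print(rimfit(T[:,:2],(.446,.219)))
    F=P[(np.linalg.norm(P[:,:2]-(.446,.219),axis=1)<.12)&(P[:,2]>.122)]
    print('tool pts',len(F),np.percentile(F[:,2],[0,1,2,5,10]))
    for a in np.arange(.12,.24,.01):
        g=F[abs(F[:,2]-a-.005)<.005]
        if len(g): print(round(a,2),len(g),np.percentile(g[:,0],[3,97]).round(3),np.percentile(g[:,1],[3,97]).round(3))
    save(k,'tip_'+n,(205,110,365,230),5)
    print(proj(k,(.4455,.2195,.14)),proj(k,sense()['tcp_pos']))
```

```text
scene z pct [0.08232654 0.10716085 0.10884422 0.11135432 0.11290833]
(array([0.44778437, 0.22026803]), np.int64(97))
tool pts 7031 [0.16126271 0.18006141 0.19746481 0.23965106 0.25372679]
0.16 33 [0.425 0.468] [0.205 0.228]
0.17 38 [0.424 0.468] [0.206 0.23 ]
0.18 38 [0.423 0.47 ] [0.205 0.229]
0.19 42 [0.421 0.471] [0.206 0.23 ]
0.2 48 [0.421 0.473] [0.205 0.225]
0.21 40 [0.419 0.475] [0.204 0.229]
0.22 11 [0.41  0.472] [0.203 0.224]
0.23 111 [0.358 0.534] [0.175 0.242]
(np.float64(250.5760893728617), np.float64(164.198910224742)) (np.float64(249.611000472456), np.float64(158.81749122570164))
top z pct [0.08059738 0.10924062 0.11053777 0.11184522 0.11348453]
(array([0.44323146, 0.21890603]), np.int64(30))
tool pts 10065 [0.22961048 0.24548497 0.24941331 0.26714919 0.27073485]
0.22 1 [0.525 0.525] [0.192 0.192]
0.23 11 [0.389 0.51 ] [0.177 0.228]
(np.float64(232.0366519424395), np.float64(239.28684976900917)) (np.float64(231.01983218926145), np.float64(239.93543107382698))
```

The camera puts the fingertips at z≈.161–.163 while the TCP reads .159. So the reported TCP sits at the tips, not 19 mm behind them, and the tips had ridden over the rim (the 8 N). From here I'll use tip z ≈ TCP z + 2 mm and go 19 mm lower.

>>> {"api": "drive_tool", "payload": {
  "rows": [
    [100,0,0,0,0,0,0],
    [100,0,0,0,0,0,0],
    [100,0,0,0,0,0,0],
    [100,0,0,0,0,0,0],
    [100,0,0,0,0,0,0]
  ]
}}

```text
time_s: 4.42
tcp_pos: [0.4444, 0.2194, 0.1574]
ee_rot: [[0.108, -0.994, -0.001], [-0.994, -0.108, -0.001], [0.0, 0.001, -1.0]]
wrist_force: [0.2, -0.8, -0.0]
gripper_width: 0.595
gripper_force: 0.0
```

>>> {"api": "drive_tool", "payload": {
  "rows": [
    [100,0,0,0,0,0,0],
    [100,0,0,-20,0,0,0],
    [100,0,0,-25,0,0,0],
    [100,0,0,-20,0,0,0],
    [100,0,0,-4,0,0,0]
  ]
}}

```text
time_s: 4.83
tcp_pos: [0.4426, 0.2179, 0.0857]
ee_rot: [[0.107, -0.994, -0.005], [-0.994, -0.107, -0.004], [0.003, 0.006, -1.0]]
wrist_force: [-0.7, -0.1, -0.8]
gripper_width: 0.958
gripper_force: 0.0
```

>>> {"api": "drive_tool", "payload": {
  "rows": [
    [60,0,0,0,0,0,0],
    [60,0,0,0,0,0,0],
    [60,0,0,0,0,0,0],
    [60,0,0,0,0,0,0],
    [60,0,0,0,0,0,0]
  ]
}}

```text
time_s: 5.25
tcp_pos: [0.445, 0.22, 0.0898]
ee_rot: [[0.108, -0.994, 0.002], [-0.994, -0.108, 0.002], [-0.001, -0.002, -1.0]]
wrist_force: [-0.1, 1.1, -0.0]
gripper_width: 0.703
gripper_force: 0.0
```

>>> {"api": "drive_tool", "payload": {
  "rows": [
    [40,0,0,0,0,0,0],
    [40,0,0,0,0,0,0],
    [40,0,0,0,0,0,0]
  ]
}}

```text
time_s: 5.5
tcp_pos: [0.4452, 0.22, 0.0896]
ee_rot: [[0.108, -0.994, 0.002], [-0.994, -0.108, 0.001], [-0.001, -0.002, -1.0]]
wrist_force: [0.9, -0.2, 3.7]
gripper_width: 0.649
gripper_force: 30.0
```

>>> {"api": "drive_tool", "payload": {
  "rows": [
    [40,0,0,3,0,0,0],
    [40,0,0,8,0,0,0],
    [40,0,0,14,0,0,0],
    [40,0,0,18,0,0,0],
    [40,0,0,20,0,0,0]
  ]
}}

```text
time_s: 5.92
tcp_pos: [0.4436, 0.2188, 0.1519]
ee_rot: [[0.107, -0.994, -0.002], [-0.994, -0.107, -0.002], [0.002, 0.003, -1.0]]
wrist_force: [0.2, -0.0, -1.1]
gripper_width: 0.648
gripper_force: 30.0
```

>>> {"api": "drive_tool", "payload": {
  "rows": [
    [40,0,0,20,0,0,0],
    [40,0,0,12,0,0,0],
    [40,0,0,5,0,0,0],
    [40,0,0,0,0,0,0]
  ]
}}

```text
time_s: 6.25
tcp_pos: [0.4448, 0.2198, 0.19]
ee_rot: [[0.108, -0.994, 0.002], [-0.994, -0.108, 0.002], [-0.002, -0.002, -1.0]]
wrist_force: [-0.7, 0.2, -1.2]
gripper_width: 0.648
gripper_force: 30.0
```

Run:
```python
from h import *
c=capture('scene'); save(c,'lift2',(205,110,365,230),5)
P,u,v=cloud(c); Q=P[(np.linalg.norm(P[:,:2]-(.446,.219),axis=1)<.035)&(P[:,2]>.01)]
print(np.histogram(Q[:,2],bins=np.arange(.01,.26,.01)))
s=sense();print(s['tcp_pos'],s['gripper_width'],s['gripper_force'],s['wrist_force'])
```

```text
(array([ 29,  34,  19,  49,  82,  92, 103, 103,   0,   0,   0,   0,   0,
         2,  31,  45,  39,  53, 132, 152,  49,  17,  26,  17]), array([0.01, 0.02, 0.03, 0.04, 0.05, 0.06, 0.07, 0.08, 0.09, 0.1 , 0.11,
       0.12, 0.13, 0.14, 0.15, 0.16, 0.17, 0.18, 0.19, 0.2 , 0.21, 0.22,
       0.23, 0.24, 0.25]))
[0.44417495 0.21939959 0.18877512] 0.6471117408983543 29.997486378997564 [-0.71857785  0.44216507 -1.64744015]
```

View pics/lift2.png

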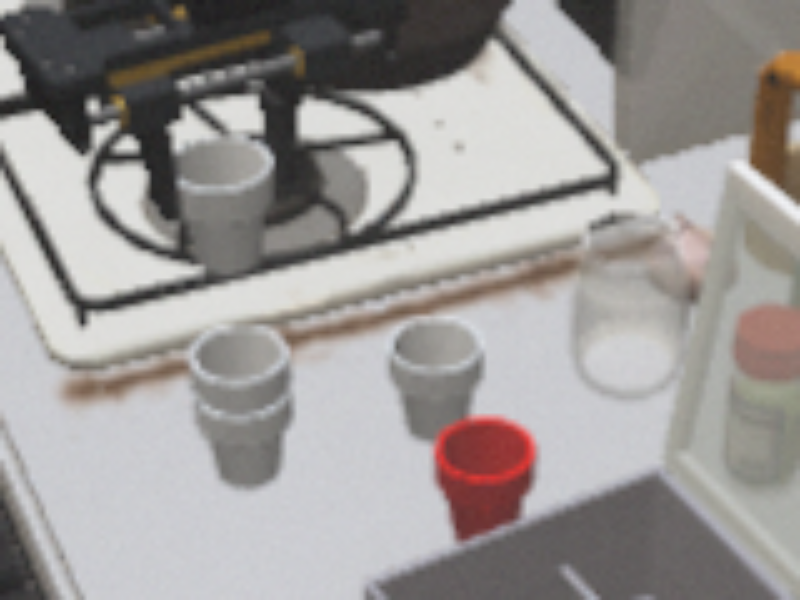

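One mould is lifted cleanly (pixel (230,205) in the crop) and two remain nested at (242,400). Now to slot y=-93, aiming for (.529,-.234).

>>> {"api": "drive_tool", "payload": {
  "rows": [
    [40,7,-38,0,0,0,0],
    [40,7,-38,0,0,0,0],
    [40,7,-38,0,0,0,0],
    [40,7,-38,0,0,0,0],
    [40,7,-38,0,0,0,0]
  ]
}}

```text
time_s: 6.72
tcp_pos: [0.4785, 0.0277, 0.1874]
ee_rot: [[0.108, -0.994, -0.003], [-0.994, -0.108, -0.001], [0.0, 0.003, -1.0]]
wrist_force: [1.4, 0.4, -1.1]
gripper_width: 0.648
gripper_force: 30.0
```

>>> {"api": "drive_tool", "payload": {
  "rows": [
    [40,7,-38,0,0,0,0],
    [40,7,-38,0,0,0,0],
    [40,7,-38,0,0,0,0],
    [40,7,-38,0,0,0,0],
    [40,7,-38,0,0,0,0]
  ]
}}

```text
time_s: 7.13
tcp_pos: [0.5135, -0.1623, 0.1872]
ee_rot: [[0.108, -0.994, -0.003], [-0.994, -0.108, 0.001], [-0.001, 0.003, -1.0]]
wrist_force: [0.9, 0.5, -1.6]
gripper_width: 0.648
gripper_force: 30.0
```

>>> {"api": "drive_tool", "payload": {
  "rows": [
    [40,7,-38,0,0,0,0],
    [40,7,-35,0,0,0,0],
    [40,0,0,0,0,0,0],
    [40,0,0,0,0,0,0],
    [40,0,0,0,0,0,0]
  ]
}}

```text
time_s: 7.55
tcp_pos: [0.5275, -0.2332, 0.1871]
ee_rot: [[0.107, -0.994, -0.003], [-0.994, -0.107, 0.001], [-0.001, 0.003, -1.0]]
wrist_force: [0.5, 0.3, -0.7]
gripper_width: 0.647
gripper_force: 30.0
```

>>> {"api": "drive_tool", "payload": {
  "rows": [
    [40,1,-1,-25,0,0,0],
    [40,0,0,-30,0,0,0],
    [40,0,0,-25,0,0,0],
    [40,0,0,-12,0,0,0],
    [40,0,0,-6,0,0,0]
  ]
}}

```text
time_s: 7.97
tcp_pos: [0.5276, -0.2325, 0.0881]
ee_rot: [[0.11, -0.994, -0.005], [-0.994, -0.11, 0.001], [-0.002, 0.005, -1.0]]
wrist_force: [1.1, 0.3, -0.2]
gripper_width: 0.647
gripper_force: 30.0
```

>>> {"api": "drive_tool", "payload": {
  "rows": [
    [40,0,0,0,0,0,0],
    [40,0,0,0,0,0,0],
    [40,0,0,0,0,0,0],
    [40,0,0,-1.5,0,0,0],
    [40,0,0,-1,0,0,0]
  ]
}}

```text
time_s: 8.38
tcp_pos: [0.5301, -0.2344, 0.0893]
ee_rot: [[0.108, -0.994, 0.002], [-0.994, -0.108, -0.0], [0.001, -0.002, -1.0]]
wrist_force: [-0.4, -0.0, -0.6]
gripper_width: 0.65
gripper_force: 30.0
```

>>> {"api": "drive_tool", "payload": {
  "rows": [
    [40,0,0,-1,0,0,0],
    [40,0,0,0,0,0,0],
    [40,0,0,0,0,0,0]
  ]
}}

```text
time_s: 8.63
tcp_pos: [0.5295, -0.2345, 0.0874]
ee_rot: [[0.108, -0.994, 0.0], [-0.994, -0.108, -0.0], [0.0, -0.0, -1.0]]
wrist_force: [0.0, -0.4, -0.8]
gripper_width: 0.647
gripper_force: 30.0
```

>>> {"api": "drive_tool", "payload": {
  "rows": [
    [40,0,0,-2,0,0,0],
    [40,0,0,-1,0,0,0],
    [40,0,0,-1,0,0,0],
    [40,0,0,0,0,0,0],
    [40,0,0,0,0,0,0]
  ]
}}

```text
time_s: 9.05
tcp_pos: [0.5295, -0.2345, 0.0831]
ee_rot: [[0.108, -0.994, -0.0], [-0.994, -0.108, 0.0], [-0.0, 0.0, -1.0]]
wrist_force: [0.2, -0.6, -1.5]
gripper_width: 0.643
gripper_force: 30.0
```

>>> {"api": "drive_tool", "payload": {
  "rows": [
    [40,0,0,-1,0,0,0],
    [40,0,0,0,0,0,0],
    [40,0,0,-1,0,0,0],
    [40,0,0,0,0,0,0]
  ]
}}

```text
time_s: 9.38
tcp_pos: [0.5294, -0.2345, 0.081]
ee_rot: [[0.108, -0.994, -0.0], [-0.994, -0.108, 0.0], [-0.0, 0.0, -1.0]]
wrist_force: [0.4, -0.5, -0.6]
gripper_width: 0.647
gripper_force: 30.0
```

>>> {"api": "drive_tool", "payload": {
  "rows": [
    [40,0,0,-1,0,0,0],
    [40,0,0,0,0,0,0],
    [40,0,0,0,0,0,0]
  ]
}}

```text
time_s: 9.63
tcp_pos: [0.5297, -0.2346, 0.0806]
ee_rot: [[0.108, -0.994, 0.0], [-0.994, -0.108, -0.0], [0.0, -0.0, -1.0]]
wrist_force: [-0.5, -0.2, 1.6]
gripper_width: 0.645
gripper_force: 30.0
```

>>> {"api": "drive_tool", "payload": {
  "rows": [
    [40,0,0,-0.5,0,0,0],
    [40,0,0,0,0,0,0],
    [40,0,0,0,0,0,0]
  ]
}}

```text
time_s: 9.88
tcp_pos: [0.5297, -0.2346, 0.0805]
ee_rot: [[0.108, -0.994, 0.001], [-0.994, -0.108, -0.0], [0.001, -0.0, -1.0]]
wrist_force: [-1.4, 0.6, 5.8]
gripper_width: 0.646
gripper_force: 30.0
```

>>> {"api": "drive_tool", "payload": {
  "rows": [
    [82,0,0,0,0,0,0],
    [82,0,0,0,0,0,0],
    [82,0,0,0,0,0,0],
    [82,0,0,0,0,0,0],
    [82,0,0,0,0,0,0]
  ]
}}

```text
time_s: 10.3
tcp_pos: [0.5294, -0.2344, 0.0794]
ee_rot: [[0.108, -0.994, -0.0], [-0.994, -0.108, 0.0], [-0.0, 0.0, -1.0]]
wrist_force: [0.8, 0.3, -0.3]
gripper_width: 0.816
gripper_force: 0.0
```

>>> {"api": "drive_tool", "payload": {
  "rows": [
    [82,0,0,10,0,0,0],
    [82,0,0,20,0,0,0],
    [82,0,0,30,0,0,0],
    [82,0,0,30,0,0,0],
    [82,0,0,0,0,0,0]
  ]
}}

```text
time_s: 10.72
tcp_pos: [0.5335, -0.2358, 0.1774]
ee_rot: [[0.109, -0.994, 0.013], [-0.994, -0.109, -0.005], [0.006, -0.012, -1.0]]
wrist_force: [0.5, -0.5, 1.8]
gripper_width: 0.82
gripper_force: 0.0
```

Run:
```python
from fit import *
c=capture('scene'); save(c,'place1',(200,130,440,330),3.3)
P,u,v=cloud(c); Q=P[(np.linalg.norm(P[:,:2]-(.529,-.234),axis=1)<.04)&(P[:,2]>.08)&(P[:,2]<.115)]
print(len(Q),np.percentile(Q[:,2],[50,95,99]),rimfit(Q[abs(Q[:,2]-.1)<.006][:,:2],(.529,-.234)))
```

```text
410 [0.09339966 0.10150484 0.1024617 ] (array([ 0.53022708, -0.23499533]), np.int64(192))
```

View pics/place1.png

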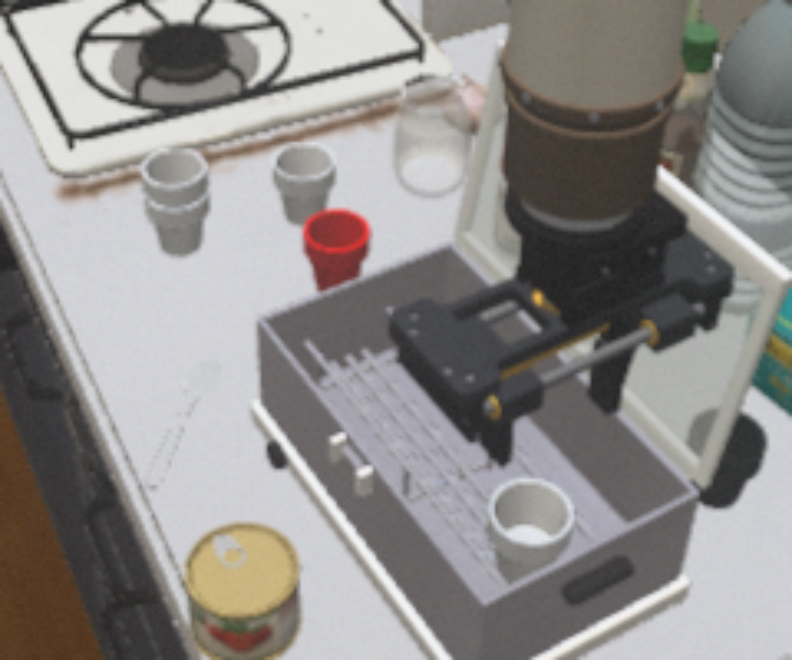

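The mould stands upright in the -93 slot, pixel (530,515) in the crop, with its rim at .101. Now back to the stack.

>>> {"api": "drive_tool", "payload": {
  "rows": [
    [100,-7,38,0,0,0,0],
    [100,-7,38,0,0,0,0],
    [100,-7,38,0,0,0,0],
    [100,-7,38,0,0,0,0],
    [100,-7,38,0,0,0,0]
  ]
}}

```text
time_s: 11.18
tcp_pos: [0.4933, -0.0431, 0.1693]
ee_rot: [[0.107, -0.994, -0.001], [-0.994, -0.107, -0.0], [-0.0, 0.001, -1.0]]
wrist_force: [0.2, 0.1, 0.1]
gripper_width: 0.988
gripper_force: 0.0
```

>>> {"api": "drive_tool", "payload": {
  "rows": [
    [100,-7,38,0,0,0,0],
    [100,-7,38,0,0,0,0],
    [100,-7,38,0,0,0,0],
    [100,-7,38,0,0,0,0],
    [100,-7,38,0,0,0,0]
  ]
}}

```text
time_s: 11.6
tcp_pos: [0.4583, 0.147, 0.1695]
ee_rot: [[0.108, -0.994, -0.001], [-0.994, -0.108, -0.0], [0.0, 0.001, -1.0]]
wrist_force: [0.8, 0.7, -0.1]
gripper_width: 1.0
gripper_force: 0.0
```

>>> {"api": "drive_tool", "payload": {
  "rows": [
    [100,-7,38,0,0,0,0],
    [100,-7,36,0,0,0,0],
    [100,0,0,-30,0,0,0],
    [100,0,0,0,0,0,0],
    [100,0,0,0,0,0,0]
  ]
}}

```text
time_s: 12.02
tcp_pos: [0.4441, 0.2187, 0.1383]
ee_rot: [[0.109, -0.994, -0.004], [-0.994, -0.109, -0.004], [0.003, 0.004, -1.0]]
wrist_force: [0.1, 0.1, 0.6]
gripper_width: 0.997
gripper_force: 0.0
```

```bash
cat > look.py <<'E'
from fit import *
import sys
L=[('stack',(.4455,.219),float(sys.argv[1])),('single',(.5605,.213),.0605)]
for n in('scene','top'):
    k=capture(n); P,u,v=cloud(k)
    for nm,x0,zt in L:
        m=(abs(P[:,2]-zt)<.008)&(np.linalg.norm(P[:,:2]-x0,axis=1)<.05)
        if m.sum()>15: print(n,nm,rimfit(P[m][:,:2],x0),np.percentile(P[m][:,2],95))
        else: print(n,nm,'few',m.sum())
s=sense();print(s['tcp_pos'],s['gripper_width'])
E
python3 look.py .0855
```

```text
scene stack (array([0.4465307 , 0.21931314]), np.int64(127)) 0.0864042312923564
scene single (array([0.56200333, 0.21232216]), np.int64(120)) 0.06156568812254715
top stack (array([0.44397566, 0.21981463]), np.int64(33)) 0.08698804259281001
top single (array([0.55792736, 0.21343739]), np.int64(93)) 0.06329964726007863
[0.44588872 0.21894816 0.14031501] 0.999335371486408
```

Everything is in place. I'll lower from .140 to .065 and grip.

>>> {"api": "drive_tool", "payload": {
  "rows": [
    [100,0,0,-20,0,0,0],
    [100,0,0,-25,0,0,0],
    [100,0,0,-20,0,0,0],
    [100,0,0,-9,0,0,0],
    [75,0,0,0,0,0,0]
  ]
}}

```text
time_s: 12.53
tcp_pos: [0.4452, 0.2181, 0.0648]
ee_rot: [[0.106, -0.994, -0.002], [-0.994, -0.106, -0.002], [0.002, 0.002, -1.0]]
wrist_force: [0.0, -1.0, 0.5]
gripper_width: 0.975
gripper_force: 0.0
```

>>> {"api": "drive_tool", "payload": {
  "rows": [
    [65,0,0,0,0,0,0],
    [65,0,0,0,0,0,0],
    [65,0,0,0,0,0,0],
    [65,0,0,0,0,0,0]
  ]
}}

```text
time_s: 12.87
tcp_pos: [0.4462, 0.22, 0.0669]
ee_rot: [[0.108, -0.994, 0.002], [-0.994, -0.108, 0.002], [-0.001, -0.002, -1.0]]
wrist_force: [-0.1, 0.2, 0.3]
gripper_width: 0.714
gripper_force: 0.0
```

>>> {"api": "drive_tool", "payload": {
  "rows": [
    [40,0,0,0,0,0,0],
    [40,0,0,0,0,0,0],
    [40,0,0,0,0,0,0],
    [40,0,0,0,0,0,0]
  ]
}}

```text
time_s: 13.2
tcp_pos: [0.4459, 0.2199, 0.0666]
ee_rot: [[0.108, -0.994, 0.001], [-0.994, -0.108, 0.001], [-0.0, -0.001, -1.0]]
wrist_force: [-1.6, -0.4, 5.9]
gripper_width: 0.649
gripper_force: 30.0
```

>>> {"api": "drive_tool", "payload": {
  "rows": [
    [40,0,0,3,0,0,0],
    [40,0,0,8,0,0,0],
    [40,0,0,15,0,0,0],
    [40,0,0,24,0,0,0],
    [40,0,0,30,0,0,0]
  ]
}}

```text
time_s: 13.62
tcp_pos: [0.4442, 0.2185, 0.1452]
ee_rot: [[0.107, -0.994, -0.004], [-0.994, -0.107, -0.003], [0.003, 0.004, -1.0]]
wrist_force: [0.3, 0.1, -1.2]
gripper_width: 0.645
gripper_force: 30.0
```

>>> {"api": "drive_tool", "payload": {
  "rows": [
    [40,0,0,25,0,0,0],
    [40,0,0,12,0,0,0],
    [40,0,0,5,0,0,0],
    [40,0,0,0,0,0,0]
  ]
}}

```text
time_s: 13.95
tcp_pos: [0.4458, 0.2198, 0.1889]
ee_rot: [[0.108, -0.994, 0.002], [-0.994, -0.108, 0.002], [-0.002, -0.002, -1.0]]
wrist_force: [0.2, -0.9, -1.1]
gripper_width: 0.649
gripper_force: 30.0
```

```bash
python3 look.py .061
python3 - <<'E'
from h import *
c=capture('scene');P,u,v=cloud(c); Q=P[(np.linalg.norm(P[:,:2]-(.446,.219),axis=1)<.035)&(P[:,2]>.01)]
print(np.histogram(Q[:,2],bins=np.arange(.01,.24,.01))[0])
E
```

```text
scene stack (array([0.44656341, 0.21857438]), np.int64(115)) 0.06280463362329908
scene single (array([0.56166438, 0.21209817]), np.int64(117)) 0.06240123586649208
top stack (array([0.44343577, 0.21984359]), np.int64(56)) 0.06247830521074564
top single (array([0.5585172 , 0.21368649]), np.int64(92)) 0.06418539094507603
[0.44478583 0.21905235 0.18677991] 0.6498297292278998
[ 30  41  52  96 122  33   0   0   0   0   0   0   0  19  33  41  54  83
 137 113  25  18]
```

Only one mould came up, and the last still stands in the stack position. Next is slot -31.

>>> {"api": "drive_tool", "payload": {
  "rows": [
    [40,7.6,-39,0,0,0,0],
    [40,7.6,-39,0,0,0,0],
    [40,7.6,-39,0,0,0,0],
    [40,7.6,-39,0,0,0,0],
    [40,7.6,-39,0,0,0,0]
  ]
}}

```text
time_s: 14.52
tcp_pos: [0.4827, 0.0227, 0.1864]
ee_rot: [[0.109, -0.994, -0.003], [-0.994, -0.109, -0.001], [0.001, 0.003, -1.0]]
wrist_force: [-0.1, -0.3, -1.1]
gripper_width: 0.644
gripper_force: 30.0
```

>>> {"api": "drive_tool", "payload": {
  "rows": [
    [40,7.6,-39,0,0,0,0],
    [40,7.6,-39,0,0,0,0],
    [40,7.6,-39,0,0,0,0],
    [40,7.6,-39,0,0,0,0],
    [40,8.6,-41,0,0,0,0]
  ]
}}

```text
time_s: 14.93
tcp_pos: [0.5216, -0.174, 0.1862]
ee_rot: [[0.108, -0.994, -0.003], [-0.994, -0.108, 0.0], [-0.001, 0.003, -1.0]]
wrist_force: [0.9, 0.7, -0.7]
gripper_width: 0.647
gripper_force: 30.0
```

>>> {"api": "drive_tool", "payload": {
  "rows": [
    [40,0,0,-5,0,0,0],
    [40,0,0,-30,0,0,0],
    [40,0,0,-35,0,0,0],
    [40,0,0,-20,0,0,0],
    [40,0,0,-8,0,0,0]
  ]
}}

```text
time_s: 15.35
tcp_pos: [0.5189, -0.1721, 0.0847]
ee_rot: [[0.106, -0.994, -0.01], [-0.994, -0.106, 0.001], [-0.002, 0.01, -1.0]]
wrist_force: [-0.1, 0.8, -0.9]
gripper_width: 0.646
gripper_force: 30.0
```

>>> {"api": "drive_tool", "payload": {
  "rows": [
    [40,0,0,0,0,0,0],
    [40,0,0,0,0,0,0],
    [40,0,0,0,0,0,0]
  ]
}}

```text
time_s: 15.6
tcp_pos: [0.5237, -0.1723, 0.0911]
ee_rot: [[0.108, -0.994, 0.003], [-0.994, -0.108, -0.001], [0.001, -0.003, -1.0]]
wrist_force: [0.3, 0.1, -0.4]
gripper_width: 0.648
gripper_force: 30.0
```

>>> {"api": "drive_tool", "payload": {
  "rows": [
    [40,0,0,-3,0,0,0],
    [40,0,0,-2,0,0,0],
    [40,0,0,-1,0,0,0],
    [40,0,0,0,0,0,0],
    [40,0,0,0,0,0,0]
  ]
}}

```text
time_s: 16.02
tcp_pos: [0.5226, -0.1722, 0.084]
ee_rot: [[0.108, -0.994, 0.0], [-0.994, -0.108, -0.0], [0.0, -0.0, -1.0]]
wrist_force: [-0.4, -0.9, -0.4]
gripper_width: 0.648
gripper_force: 30.0
```

>>> {"api": "drive_tool", "payload": {
  "rows": [
    [40,0,0,-1,0,0,0],
    [40,0,0,0,0,0,0],
    [40,0,0,-0.5,0,0,0],
    [40,0,0,0,0,0,0]
  ]
}}

```text
time_s: 16.35
tcp_pos: [0.5225, -0.1723, 0.0822]
ee_rot: [[0.108, -0.994, 0.0], [-0.994, -0.108, -0.0], [0.0, -0.0, -1.0]]
wrist_force: [-1.1, 0.3, -1.1]
gripper_width: 0.65
gripper_force: 30.0
```

>>> {"api": "drive_tool", "payload": {
  "rows": [
    [40,0,0,-0.5,0,0,0],
    [40,0,0,0,0,0,0],
    [40,0,0,0,0,0,0]
  ]
}}

```text
time_s: 16.6
tcp_pos: [0.5226, -0.1723, 0.0821]
ee_rot: [[0.108, -0.994, 0.0], [-0.994, -0.108, -0.0], [0.0, -0.0, -1.0]]
wrist_force: [-0.4, 0.2, 2.4]
gripper_width: 0.653
gripper_force: 30.0
```

>>> {"api": "drive_tool", "payload": {
  "rows": [
    [82,0,0,0,0,0,0],
    [82,0,0,0,0,0,0],
    [82,0,0,0,0,0,0],
    [82,0,0,0,0,0,0],
    [82,0,0,0,0,0,0]
  ]
}}

```text
time_s: 17.02
tcp_pos: [0.5225, -0.1722, 0.0816]
ee_rot: [[0.108, -0.994, -0.0], [-0.994, -0.108, 0.0], [-0.0, 0.0, -1.0]]
wrist_force: [-0.3, -0.0, -0.3]
gripper_width: 0.808
gripper_force: 0.0
```

>>> {"api": "drive_tool", "payload": {
  "rows": [
    [82,0,0,10,0,0,0],
    [82,0,0,20,0,0,0],
    [82,0,0,30,0,0,0],
    [82,0,0,30,0,0,0],
    [82,0,0,0,0,0,0]
  ]
}}

```text
time_s: 17.43
tcp_pos: [0.5266, -0.1732, 0.1791]
ee_rot: [[0.109, -0.994, 0.013], [-0.994, -0.109, -0.003], [0.004, -0.013, -1.0]]
wrist_force: [1.0, -1.0, 0.6]
gripper_width: 0.823
gripper_force: 0.0
```

>>> {"api": "drive_tool", "payload": {
  "rows": [
    [100,-7.6,39,0,0,0,0],
    [100,-7.6,39,0,0,0,0],
    [100,-7.6,39,0,0,0,0],
    [100,-7.6,39,0,0,0,0],
    [100,-7.6,39,0,0,0,0]
  ]
}}

```text
time_s: 17.85
tcp_pos: [0.484, 0.0243, 0.1726]
ee_rot: [[0.107, -0.994, 0.001], [-0.994, -0.107, 0.0], [-0.0, -0.001, -1.0]]
wrist_force: [1.0, 0.6, 0.7]
gripper_width: 0.995
gripper_force: 0.0
```

>>> {"api": "drive_tool", "payload": {
  "rows": [
    [100,-7.6,39,0,0,0,0],
    [100,-7.6,39,0,0,0,0],
    [100,-7.6,39,0,0,0,0],
    [100,-7.6,39,0,0,0,0],
    [100,-8.6,40.5,0,0,0,0]
  ]
}}

```text
time_s: 18.27
tcp_pos: [0.4449, 0.2211, 0.1727]
ee_rot: [[0.108, -0.994, 0.001], [-0.994, -0.108, 0.001], [-0.001, -0.001, -1.0]]
wrist_force: [1.1, -0.3, 1.4]
gripper_width: 0.998
gripper_force: 0.0
```

>>> {"api": "drive_tool", "payload": {
  "rows": [
    [100,0,0,-35,0,0,0],
    [100,0,0,-20,0,0,0],
    [100,0,0,0,0,0,0],
    [100,0,0,0,0,0,0]
  ]
}}

```text
time_s: 18.6
tcp_pos: [0.4453, 0.219, 0.1167]
ee_rot: [[0.109, -0.994, -0.001], [-0.994, -0.109, -0.002], [0.001, 0.001, -1.0]]
wrist_force: [0.1, -0.6, -0.2]
gripper_width: 1.002
gripper_force: 0.0
```

```bash
python3 look.py .061
python3 - <<'E'
from fit import *
c=capture('scene');P,u,v=cloud(c)
for x in((.530,-.235),(.5226,-.1723)):
    Q=P[(np.linalg.norm(P[:,:2]-x,axis=1)<.04)&(abs(P[:,2]-.1)<.006)]
    print(len(Q),np.percentile(Q[:,2],95),rimfit(Q[:,:2],x))
E
```

```text
scene stack (array([0.44654542, 0.21850386]), np.int64(115)) 0.0628851142532738
scene single (array([0.56204044, 0.21282969]), np.int64(121)) 0.06280200914366202
top stack (array([0.4440125 , 0.21984158]), np.int64(33)) 0.06282719732336511
top single (array([0.55793455, 0.21319934]), np.int64(90)) 0.06252086900319985
[0.44666188 0.21965381 0.11839662] 0.9989353680367375
214 0.10193541248911026 (array([ 0.53031365, -0.23486131]), np.int64(196))
195 0.10251907956148067 (array([ 0.52295495, -0.17256902]), np.int64(176))
```

Both placed moulds stand well. I'll grip the last stack mould at about .042.

>>> {"api": "drive_tool", "payload": {
  "rows": [
    [100,0,0,-20,0,0,0],
    [100,0,0,-25,0,0,0],
    [100,0,0,-20,0,0,0],
    [100,0,0,-10,0,0,0],
    [75,0,0,0,0,0,0]
  ]
}}

```text
time_s: 19.17
tcp_pos: [0.4452, 0.2183, 0.0409]
ee_rot: [[0.106, -0.994, -0.002], [-0.994, -0.106, -0.002], [0.001, 0.002, -1.0]]
wrist_force: [-0.9, -0.5, -0.8]
gripper_width: 0.975
gripper_force: 0.0
```

>>> {"api": "drive_tool", "payload": {
  "rows": [
    [65,0,0,0,0,0,0],
    [65,0,0,0,0,0,0],
    [65,0,0,0,0,0,0],
    [65,0,0,0,0,0,0]
  ]
}}

```text
time_s: 19.5
tcp_pos: [0.4462, 0.2198, 0.043]
ee_rot: [[0.108, -0.994, 0.002], [-0.994, -0.108, 0.002], [-0.002, -0.002, -1.0]]
wrist_force: [-0.6, -0.8, 0.5]
gripper_width: 0.712
gripper_force: 0.0
```

>>> {"api": "drive_tool", "payload": {
  "rows": [
    [40,0,0,0,0,0,0],
    [40,0,0,0,0,0,0],
    [40,0,0,0,0,0,0],
    [40,0,0,0,0,0,0]
  ]
}}

```text
time_s: 19.83
tcp_pos: [0.4458, 0.2196, 0.0426]
ee_rot: [[0.108, -0.994, 0.001], [-0.994, -0.108, 0.001], [-0.0, -0.001, -1.0]]
wrist_force: [-1.7, -0.7, 5.4]
gripper_width: 0.647
gripper_force: 30.0
```

>>> {"api": "drive_tool", "payload": {
  "rows": [
    [40,0,0,10,0,0,0],
    [40,0,0,25,0,0,0],
    [40,0,0,35,0,0,0],
    [40,0,0,35,0,0,0],
    [40,0,0,30,0,0,0]
  ]
}}

```text
time_s: 20.25
tcp_pos: [0.4455, 0.2192, 0.1786]
ee_rot: [[0.108, -0.994, 0.001], [-0.994, -0.108, 0.0], [-0.0, -0.001, -1.0]]
wrist_force: [0.8, 0.5, -0.5]
gripper_width: 0.644
gripper_force: 30.0
```

>>> {"api": "drive_tool", "payload": {
  "rows": [
    [40,0,0,10,0,0,0],
    [40,0,0,0,0,0,0],
    [40,0,0,0,0,0,0]
  ]
}}

```text
time_s: 20.5
tcp_pos: [0.4448, 0.219, 0.186]
ee_rot: [[0.107, -0.994, -0.001], [-0.994, -0.107, 0.0], [-0.0, 0.001, -1.0]]
wrist_force: [-0.0, 0.1, -2.1]
gripper_width: 0.642
gripper_force: 30.0
```

>>> {"api": "drive_tool", "payload": {
  "rows": [
    [40,7.8,-36.7,0,0,0,0],
    [40,7.8,-36.7,0,0,0,0],
    [40,7.8,-36.7,0,0,0,0],
    [40,7.8,-36.7,0,0,0,0],
    [40,7.8,-36.7,0,0,0,0]
  ]
}}

```text
time_s: 20.92
tcp_pos: [0.483, 0.0338, 0.1841]
ee_rot: [[0.108, -0.994, -0.005], [-0.994, -0.108, -0.001], [0.001, 0.005, -1.0]]
wrist_force: [1.1, -0.4, -1.4]
gripper_width: 0.646
gripper_force: 30.0
```

>>> {"api": "drive_tool", "payload": {
  "rows": [
    [40,7.8,-36.7,0,0,0,0],
    [40,7.8,-36.7,0,0,0,0],
    [40,7.8,-36.7,0,0,0,0],
    [40,7.8,-36.7,0,0,0,0],
    [40,0,0,0,0,0,0]
  ]
}}

```text
time_s: 21.33
tcp_pos: [0.5149, -0.116, 0.1835]
ee_rot: [[0.101, -0.995, -0.006], [-0.995, -0.101, -0.001], [0.001, 0.006, -1.0]]
wrist_force: [-0.1, 0.4, -0.6]
gripper_width: 0.646
gripper_force: 30.0
```

>>> {"api": "drive_tool", "payload": {
  "rows": [
    [40,0,0,-10,0,0,0],
    [40,0,0,-30,0,0,0],
    [40,0,0,-32,0,0,0],
    [40,0,0,-18,0,0,0],
    [40,0,0,-7,0,0,0]
  ]
}}

```text
time_s: 21.75
tcp_pos: [0.5115, -0.11, 0.0844]
ee_rot: [[0.108, -0.994, -0.011], [-0.994, -0.108, 0.0], [-0.001, 0.011, -1.0]]
wrist_force: [0.2, 0.6, -1.8]
gripper_width: 0.643
gripper_force: 30.0
```

>>> {"api": "drive_tool", "payload": {
  "rows": [
    [40,0,0,0,0,0,0],
    [40,0,0,0,0,0,0],
    [40,0,0,0,0,0,0]
  ]
}}

```text
time_s: 22.0
tcp_pos: [0.5167, -0.1105, 0.0907]
ee_rot: [[0.109, -0.994, 0.002], [-0.994, -0.109, -0.0], [0.0, -0.002, -1.0]]
wrist_force: [0.3, 0.2, -1.0]
gripper_width: 0.646
gripper_force: 30.0
```

>>> {"api": "drive_tool", "payload": {
  "rows": [
    [40,0,0,-3,0,0,0],
    [40,0,0,-2,0,0,0],
    [40,0,0,-1,0,0,0],
    [40,0,0,0,0,0,0],
    [40,0,0,0,0,0,0]
  ]
}}

```text
time_s: 22.42
tcp_pos: [0.5158, -0.1111, 0.0839]
ee_rot: [[0.108, -0.994, 0.0], [-0.994, -0.108, 0.0], [0.0, -0.0, -1.0]]
wrist_force: [0.1, 0.4, -0.5]
gripper_width: 0.641
gripper_force: 30.0
```

>>> {"api": "drive_tool", "payload": {
  "rows": [
    [40,0,0,-1,0,0,0],
    [40,0,0,0,0,0,0],
    [40,0,0,0,0,0,0]
  ]
}}

```text
time_s: 22.67
tcp_pos: [0.5157, -0.1111, 0.0828]
ee_rot: [[0.108, -0.994, -0.0], [-0.994, -0.108, -0.0], [0.0, 0.0, -1.0]]
wrist_force: [-0.4, -0.5, -0.8]
gripper_width: 0.643
gripper_force: 30.0
```

>>> {"api": "drive_tool", "payload": {
  "rows": [
    [40,0,0,-0.5,0,0,0],
    [40,0,0,0,0,0,0],
    [40,0,0,0,0,0,0]
  ]
}}

```text
time_s: 22.92
tcp_pos: [0.5158, -0.1111, 0.0826]
ee_rot: [[0.108, -0.994, 0.0], [-0.994, -0.108, -0.0], [0.0, -0.0, -1.0]]
wrist_force: [-0.4, 0.5, 1.5]
gripper_width: 0.648
gripper_force: 30.0
```

>>> {"api": "drive_tool", "payload": {
  "rows": [
    [82,0,0,0,0,0,0],
    [82,0,0,0,0,0,0],
    [82,0,0,0,0,0,0],
    [82,0,0,0,0,0,0],
    [82,0,0,0,0,0,0]
  ]
}}

```text
time_s: 23.33
tcp_pos: [0.5157, -0.111, 0.0822]
ee_rot: [[0.108, -0.994, 0.0], [-0.994, -0.108, 0.0], [-0.0, -0.0, -1.0]]
wrist_force: [0.1, -0.0, 0.4]
gripper_width: 0.81
gripper_force: 0.0
```

>>> {"api": "drive_tool", "payload": {
  "rows": [
    [82,0,0,10,0,0,0],
    [82,0,0,20,0,0,0],
    [82,0,0,30,0,0,0],
    [82,0,0,30,0,0,0],
    [82,0,0,0,0,0,0]
  ]
}}

```text
time_s: 23.75
tcp_pos: [0.5198, -0.1115, 0.1794]
ee_rot: [[0.109, -0.994, 0.013], [-0.994, -0.109, -0.001], [0.003, -0.013, -1.0]]
wrist_force: [1.3, -1.1, 0.0]
gripper_width: 0.821
gripper_force: 0.0
```

>>> {"api": "drive_tool", "payload": {
  "rows": [
    [100,-5,38,0,0,0,0],
    [100,-5,38,0,0,0,0],
    [100,-5,38,0,0,0,0],
    [100,-5,38,0,0,0,0],
    [100,0,0,0,0,0,0]
  ]
}}

```text
time_s: 24.17
tcp_pos: [0.4957, 0.0457, 0.1733]
ee_rot: [[0.114, -0.993, 0.002], [-0.993, -0.114, 0.002], [-0.001, -0.003, -1.0]]
wrist_force: [0.0, -0.4, -0.1]
gripper_width: 0.986
gripper_force: 0.0
```

```bash
python3 look.py .061
python3 - <<'E'
from fit import *
c=capture('scene');P,u,v=cloud(c)
save(c,'mid',(200,110,440,310),3.3)
for x in((.530,-.235),(.5226,-.1723),(.5157,-.111)):
    Q=P[(np.linalg.norm(P[:,:2]-x,axis=1)<.04)&(abs(P[:,2]-.1)<.006)]
    print(len(Q),np.percentile(Q[:,2],95),rimfit(Q[:,:2],x))
E
```

```text
scene stack few 0
scene single (array([0.56246655, 0.21217494]), np.int64(124)) 0.06275557379003305
top stack few 0
top single (array([0.55877351, 0.21292855]), np.int64(125)) 0.06290368660984666
[0.49570283 0.04239768 0.17295889] 0.9963315959490086
214 0.10219982407166628 (array([ 0.53026547, -0.23497886]), np.int64(193))
221 0.10193626094565825 (array([ 0.52289226, -0.17249109]), np.int64(185))
184 0.10196594103316638 (array([ 0.5159827 , -0.11169293]), np.int64(171))
```

View pics/mid.png

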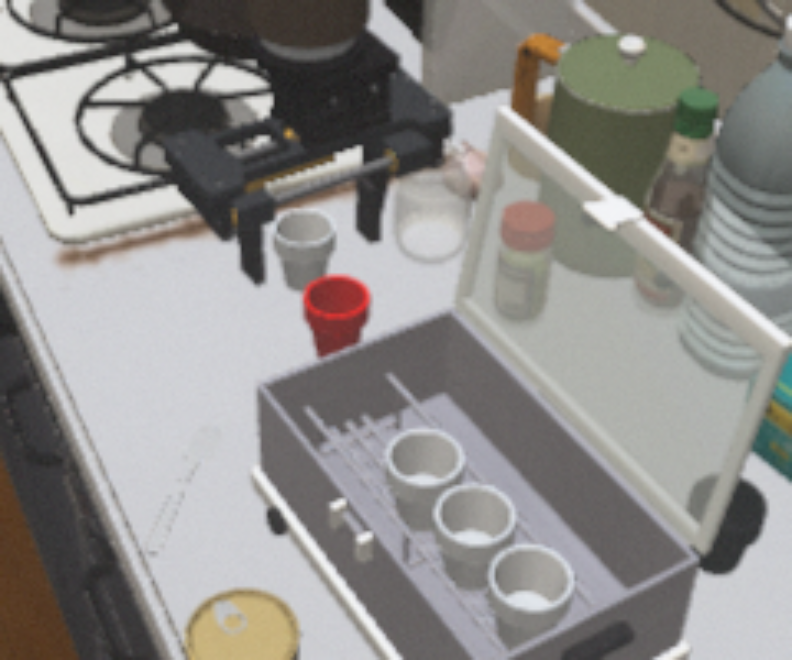

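Three moulds stand side by side at (425,465), (473,520) and (530,580). The single mould at (305,240) hasn't moved. I'll fetch it now.

>>> {"api": "drive_tool", "payload": {
  "rows": [
    [100,13,34.3,0,0,0,0],
    [100,13,34.3,0,0,0,0],
    [100,13,34.3,0,0,0,0],
    [100,13,34.3,0,0,0,0],
    [100,13,34.3,0,0,0,0]
  ]
}}

```text
time_s: 24.73
tcp_pos: [0.5617, 0.2123, 0.1725]
ee_rot: [[0.105, -0.994, 0.0], [-0.994, -0.105, -0.0], [0.0, -0.0, -1.0]]
wrist_force: [1.9, 0.1, -0.7]
gripper_width: 0.997
gripper_force: 0.0
```

>>> {"api": "drive_tool", "payload": {
  "rows": [
    [100,0,0,-25,0,0,0],
    [100,0,0,-35,0,0,0],
    [100,0,0,0,0,0,0],
    [100,0,0,0,0,0,0]
  ]
}}

```text
time_s: 25.07
tcp_pos: [0.5602, 0.2103, 0.1107]
ee_rot: [[0.106, -0.994, -0.004], [-0.994, -0.106, -0.003], [0.003, 0.004, -1.0]]
wrist_force: [0.7, 0.5, 0.5]
gripper_width: 0.998
gripper_force: 0.0
```

```bash
python3 look.py .061
```

```text
scene stack few 0
scene single (array([0.56191875, 0.21270368]), np.int64(116)) 0.06238730795467427
top stack few 0
top single (array([0.55952135, 0.21332037]), np.int64(50)) 0.062167678221953585
[0.56216446 0.21177216 0.11405316] 1.0009427180535668
```

>>> {"api": "drive_tool", "payload": {
  "rows": [
    [100,-1,1,-20,0,0,0],
    [100,0,0,-25,0,0,0],
    [100,0,0,-18,0,0,0],
    [100,0,0,-7,0,0,0],
    [75,0,0,0,0,0,0]
  ]
}}

```text
time_s: 25.58
tcp_pos: [0.5599, 0.2129, 0.0425]
ee_rot: [[0.107, -0.994, -0.0], [-0.994, -0.107, -0.0], [0.0, 0.0, -1.0]]
wrist_force: [-0.6, -1.2, -0.2]
gripper_width: 0.979
gripper_force: 0.0
```

>>> {"api": "drive_tool", "payload": {
  "rows": [
    [65,0,0,0,0,0,0],
    [65,0,0,0,0,0,0],
    [65,0,0,0,0,0,0],
    [65,0,0,0,0,0,0]
  ]
}}

```text
time_s: 25.92
tcp_pos: [0.5604, 0.2139, 0.0436]
ee_rot: [[0.108, -0.994, 0.002], [-0.994, -0.108, 0.001], [-0.001, -0.002, -1.0]]
wrist_force: [0.0, 0.4, -0.1]
gripper_width: 0.712
gripper_force: 0.0
```

>>> {"api": "drive_tool", "payload": {
  "rows": [
    [40,0,0,0,0,0,0],
    [40,0,0,0,0,0,0],
    [40,0,0,0,0,0,0],
    [40,0,0,0,0,0,0]
  ]
}}

```text
time_s: 26.25
tcp_pos: [0.5603, 0.2138, 0.0431]
ee_rot: [[0.108, -0.994, 0.001], [-0.994, -0.108, 0.001], [-0.0, -0.002, -1.0]]
wrist_force: [-0.6, -0.0, 4.9]
gripper_width: 0.643
gripper_force: 30.0
```

>>> {"api": "drive_tool", "payload": {
  "rows": [
    [40,0,0,10,0,0,0],
    [40,0,0,25,0,0,0],
    [40,0,0,35,0,0,0],
    [40,0,0,35,0,0,0],
    [40,0,0,30,0,0,0]
  ]
}}

```text
time_s: 26.67
tcp_pos: [0.5595, 0.2133, 0.1794]
ee_rot: [[0.108, -0.994, 0.0], [-0.994, -0.108, 0.0], [-0.0, -0.0, -1.0]]
wrist_force: [0.5, -0.3, -0.1]
gripper_width: 0.647
gripper_force: 30.0
```

>>> {"api": "drive_tool", "payload": {
  "rows": [
    [40,0,0,10,0,0,0],
    [40,0,0,0,0,0,0],
    [40,0,0,0,0,0,0]
  ]
}}

```text
time_s: 26.92
tcp_pos: [0.5588, 0.2133, 0.1865]
ee_rot: [[0.107, -0.994, -0.002], [-0.994, -0.107, 0.0], [-0.0, 0.002, -1.0]]
wrist_force: [-0.3, -0.6, -1.1]
gripper_width: 0.649
gripper_force: 30.0
```

>>> {"api": "drive_tool", "payload": {
  "rows": [
    [40,-13,-33,0,0,0,0],
    [40,-13,-33,0,0,0,0],
    [40,-13,-33,0,0,0,0],
    [40,-13,-33,0,0,0,0],
    [40,-13,-33,0,0,0,0]
  ]
}}

```text
time_s: 27.33
tcp_pos: [0.4921, 0.0466, 0.1844]
ee_rot: [[0.108, -0.994, -0.006], [-0.994, -0.108, -0.002], [0.001, 0.006, -1.0]]
wrist_force: [0.9, -1.0, 0.1]
gripper_width: 0.648
gripper_force: 30.0
```

>>> {"api": "drive_tool", "payload": {
  "rows": [
    [40,4.7,-32.5,0,0,0,0],
    [40,4.7,-32.5,0,0,0,0],
    [40,4.7,-32.5,0,0,0,0],
    [40,0,0,0,0,0,0],
    [40,0,0,0,0,0,0]
  ]
}}

```text
time_s: 27.75
tcp_pos: [0.5071, -0.0506, 0.1846]
ee_rot: [[0.104, -0.995, -0.006], [-0.995, -0.104, -0.0], [-0.0, 0.006, -1.0]]
wrist_force: [0.4, -0.2, -0.7]
gripper_width: 0.648
gripper_force: 30.0
```

>>> {"api": "drive_tool", "payload": {
  "rows": [
    [40,0,0,-10,0,0,0],
    [40,0,0,-30,0,0,0],
    [40,0,0,-32,0,0,0],
    [40,0,0,-18,0,0,0],
    [40,0,0,-6,0,0,0]
  ]
}}

```text
time_s: 28.17
tcp_pos: [0.5052, -0.0482, 0.0866]
ee_rot: [[0.109, -0.994, -0.009], [-0.994, -0.109, -0.001], [-0.0, 0.009, -1.0]]
wrist_force: [0.1, -0.5, -0.7]
gripper_width: 0.649
gripper_force: 30.0
```

>>> {"api": "drive_tool", "payload": {
  "rows": [
    [40,0,0,0,0,0,0],
    [40,0,0,0,0,0,0],
    [40,0,0,0,0,0,0]
  ]
}}

```text
time_s: 28.42
tcp_pos: [0.5099, -0.0484, 0.0924]
ee_rot: [[0.109, -0.994, 0.003], [-0.994, -0.109, 0.0], [0.0, -0.003, -1.0]]
wrist_force: [0.3, 0.3, -1.5]
gripper_width: 0.648
gripper_force: 30.0
```

>>> {"api": "drive_tool", "payload": {
  "rows": [
    [40,0,-0.5,-4,0,0,0],
    [40,0,0,-2,0,0,0],
    [40,0,0,-1,0,0,0],
    [40,0,0,0,0,0,0],
    [40,0,0,0,0,0,0]
  ]
}}

```text
time_s: 28.83
tcp_pos: [0.5088, -0.0496, 0.0844]
ee_rot: [[0.108, -0.994, 0.0], [-0.994, -0.108, 0.0], [-0.0, -0.0, -1.0]]
wrist_force: [-0.9, 0.5, -0.4]
gripper_width: 0.645
gripper_force: 30.0
```

>>> {"api": "drive_tool", "payload": {
  "rows": [
    [40,0,0,-1,0,0,0],
    [40,0,0,0,0,0,0],
    [40,0,0,0,0,0,0]
  ]
}}

```text
time_s: 29.08
tcp_pos: [0.5088, -0.0496, 0.0832]
ee_rot: [[0.108, -0.994, -0.0], [-0.994, -0.108, 0.0], [-0.0, 0.0, -1.0]]
wrist_force: [0.1, 0.4, 0.2]
gripper_width: 0.645
gripper_force: 30.0
```

>>> {"api": "drive_tool", "payload": {
  "rows": [
    [40,0,0,-0.5,0,0,0],
    [40,0,0,0,0,0,0],
    [40,0,0,0,0,0,0]
  ]
}}

```text
time_s: 29.33
tcp_pos: [0.5089, -0.0496, 0.0831]
ee_rot: [[0.108, -0.994, 0.0], [-0.994, -0.108, -0.0], [0.0, -0.0, -1.0]]
wrist_force: [-0.4, 0.1, 2.4]
gripper_width: 0.646
gripper_force: 30.0
```

Contact. I'll release, check the rack, and then rise above lid height.

>>> {"api": "drive_tool", "payload": {
  "rows": [
    [82,0,0,0,0,0,0],
    [82,0,0,0,0,0,0],
    [82,0,0,0,0,0,0],
    [82,0,0,0,0,0,0],
    [82,0,0,0,0,0,0]
  ]
}}

```text
time_s: 29.75
tcp_pos: [0.5088, -0.0495, 0.0826]
ee_rot: [[0.108, -0.994, -0.0], [-0.994, -0.108, 0.0], [-0.0, 0.0, -1.0]]
wrist_force: [-0.3, 0.3, -0.3]
gripper_width: 0.815
gripper_force: 0.0
```

>>> {"api": "drive_tool", "payload": {
  "rows": [
    [82,0,0,10,0,0,0],
    [82,0,0,20,0,0,0],
    [82,0,0,30,0,0,0],
    [82,-3,0,30,0,0,0],
    [82,0,0,30,0,0,0]
  ]
}}

```text
time_s: 30.17
tcp_pos: [0.5052, -0.0497, 0.2048]
ee_rot: [[0.108, -0.994, -0.0], [-0.994, -0.108, -0.0], [0.0, 0.0, -1.0]]
wrist_force: [0.3, 0.1, 0.4]
gripper_width: 0.817
gripper_force: 0.0
```

>>> {"api": "drive_tool", "payload": {
  "rows": [
    [100,0,0,30,0,0,0],
    [100,0,0,30,0,0,0],
    [100,0,0,30,0,0,0],
    [100,0,0,28,0,0,0],
    [100,0,0,0,0,0,0]
  ]
}}

```text
time_s: 30.58
tcp_pos: [0.5083, -0.05, 0.3283]
ee_rot: [[0.108, -0.994, 0.014], [-0.994, -0.108, -0.0], [0.002, -0.014, -1.0]]
wrist_force: [0.5, -0.5, 0.9]
gripper_width: 0.99
gripper_force: 0.0
```

Run:
```python
from fit import *
for n in('scene','top'):
    k=capture(n);P,u,v=cloud(k)
    for x in((.530,-.235),(.5226,-.1723),(.5157,-.111),(.509,-.0496)):
        Q=P[(np.linalg.norm(P[:,:2]-x,axis=1)<.04)&(abs(P[:,2]-.1)<.006)]
        if len(Q)>15: print(n,len(Q),np.percentile(Q[:,2],95),rimfit(Q[:,:2],x)[0])
    # what stands / hangs near the lid-closing space
    R=P[(P[:,0]>.69)&(P[:,0]<.95)&(P[:,1]>-.36)&(P[:,1]<-.05)&(P[:,2]>.2)&(P[:,2]<.75)]
    if len(R): print('rear obstacles min x',np.percentile(R[:,0],[0,2,10]),np.percentile(R[:,1],[2,98]),np.percentile(R[:,2],[2,98]))
    s=sense();T=P[(abs(P[:,0]-.51)<.2)&(abs(P[:,1]+.05)<.15)&(P[:,2]>.33)];
    if n=='scene':print('arm top',np.percentile(T[:,2],[50,90,99,100]))
    l=masks_of('lid',k); 
    if l: 
        L,_,_=cloud(k,l[0]['region']); L=L[(L[:,2]>.125)&(L[:,2]<.3)&(L[:,0]<.7)&(L[:,0]>.59)]
        r=least_squares(lambda p:p[0]+p[1]*L[:,1]+p[2]*L[:,2]-L[:,0],[.6,-.1,.2],loss='soft_l1',f_scale=.002).x; print('lid',r,np.degrees(np.arctan(r[2])),np.percentile(L[:,2],99))
    save(k,'all4'+n)
print(s['tcp_pos'],s['joints'])
```

```text
scene 216 0.10211784411902464 [ 0.53022055 -0.23481937]
scene 224 0.10205620911673616 [ 0.52261945 -0.17251237]
scene 218 0.10201332267557779 [ 0.5158665  -0.11125882]
scene 185 0.10204392345491867 [ 0.51042993 -0.0510444 ]
rear obstacles min x [0.82047872 0.83122666 0.84214867] [-0.30274657 -0.05411588] [0.22214643 0.51680228]
arm top [0.50084991 0.6150206  0.63531537 0.63899894]
lid [ 0.58443473 -0.10946533  0.16397835] 9.312390809785597 0.29079341864276737
top 137 0.10250865159355406 [ 0.52798343 -0.23371687]
top 61 0.10227358536053965 [ 0.52169827 -0.17157592]
lid [ 0.58013201 -0.10891437  0.17369243] 9.85353716442324 0.2922772867586069
[ 0.50531059 -0.04946546  0.32097886] [ 1.27308219e+01  7.14857152e+00 -5.48681001e+00 -3.71663772e-02
 -7.73408706e+01 -6.54239014e+00]
```

View pics/all4scene.png

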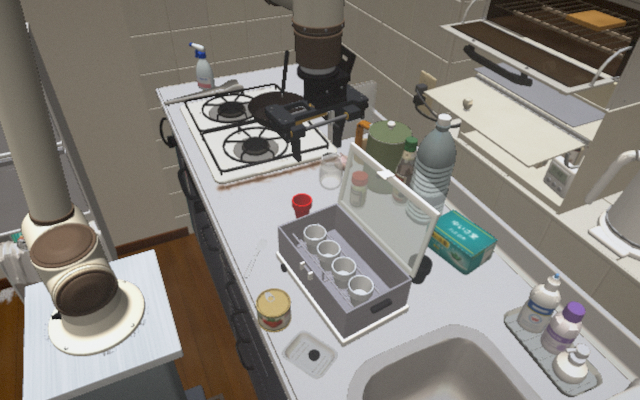

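All four moulds stand in the rack. Next I'll straddle the lid's top edge near its right end, at rack y≈-95 and clear of the handle and the shelf.

>>> {"api": "drive_tool", "payload": {
  "rows": [
    [100,5,-35,-3,0,0,0],
    [100,5,-35,-3,0,0,0],
    [100,5,-35,-3,0,0,0],
    [100,5,-35,-3,0,0,0],
    [100,5,-35,-3,0,0,0]
  ]
}}

```text
time_s: 31.2
tcp_pos: [0.5302, -0.2259, 0.3041]
ee_rot: [[0.108, -0.994, -0.003], [-0.994, -0.108, 0.001], [-0.001, 0.003, -1.0]]
wrist_force: [0.3, 0.3, -0.2]
gripper_width: 0.997
gripper_force: 0.0
```

>>> {"api": "drive_tool", "payload": {
  "rows": [
    [100,24,0,0,0,0,0],
    [100,25,0,0,0,0,0],
    [100,25,0,0,0,0,0],
    [100,25,0,0,0,0,0],
    [100,0,0,0,0,0,0]
  ]
}}

```text
time_s: 31.62
tcp_pos: [0.6324, -0.2243, 0.3013]
ee_rot: [[0.108, -0.994, -0.005], [-0.994, -0.108, 0.001], [-0.001, 0.005, -1.0]]
wrist_force: [0.6, 0.5, -0.8]
gripper_width: 0.996
gripper_force: 0.0
```

>>> {"api": "drive_tool", "payload": {
  "rows": [
    [100,0,0,-10,0,0,0],
    [100,0,0,-20,0,0,0],
    [100,0,0,-15,0,0,0],
    [100,0,0,-3,0,0,0],
    [100,0,0,0,0,0,0]
  ]
}}

```text
time_s: 32.03
tcp_pos: [0.6281, -0.2244, 0.2557]
ee_rot: [[0.108, -0.994, -0.005], [-0.994, -0.108, 0.001], [-0.001, 0.004, -1.0]]
wrist_force: [0.3, 0.0, -0.5]
gripper_width: 1.0
gripper_force: 0.0
```

Run:
```python
from h import *
c=capture('scene'); save(c,'lidgrab',(280,0,480,300),2)
s=sense();print(s['tcp_pos'],s['wrist_force'],s['gripper_width'])
```

```text
[ 0.62896043 -0.22465543  0.25746018] [ 0.81791102 -0.80259811 -0.39229525] 1.0001746464119838
```

View pics/lidgrab.png

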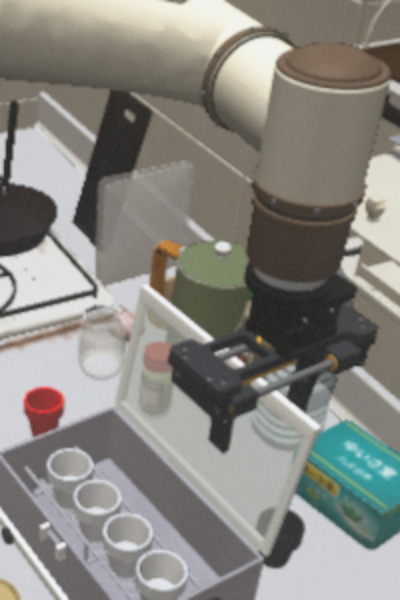

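The jaws straddle the lid's edge, with the rear finger behind the glass. Now I'll pull the lid forward along its arc.

>>> {"api": "drive_tool", "payload": {
  "rows": [
    [100,-7,-0.8,0.5,0,0,0],
    [100,-7,-0.8,0.5,0,0,0],
    [100,-7,-0.8,1,0,0,0],
    [100,-7,-0.8,1,0,0,0],
    [100,-8,-0.8,1,0,0,0]
  ]
}}

```text
time_s: 32.5
tcp_pos: [0.5935, -0.2287, 0.2628]
ee_rot: [[0.108, -0.994, 0.002], [-0.994, -0.108, -0.0], [0.001, -0.002, -1.0]]
wrist_force: [2.3, -0.9, 0.0]
gripper_width: 0.998
gripper_force: 0.8
```

>>> {"api": "drive_tool", "payload": {
  "rows": [
    [100,-10,-1.1,0,0,0,0],
    [100,-10,-1.1,-1,0,0,0],
    [100,-11,-1.2,-2,0,0,0],
    [100,-10,-1.1,-2,0,0,0],
    [100,-11,-1.2,-2,0,0,0]
  ]
}}

```text
time_s: 32.92
tcp_pos: [0.541, -0.2345, 0.2554]
ee_rot: [[0.108, -0.994, 0.002], [-0.994, -0.108, -0.0], [0.001, -0.002, -1.0]]
wrist_force: [1.4, 0.8, -0.0]
gripper_width: 1.003
gripper_force: 0.7
```

>>> {"api": "drive_tool", "payload": {
  "rows": [
    [100,-9,-1,-3,0,0,0],
    [100,-10,-1.1,-4,0,0,0],
    [100,-9,-1,-5,0,0,0],
    [100,-9,-1,-5,0,0,0],
    [100,-9,-1,-5,0,0,0]
  ]
}}

```text
time_s: 33.33
tcp_pos: [0.4948, -0.2395, 0.2328]
ee_rot: [[0.108, -0.994, 0.001], [-0.994, -0.108, -0.0], [0.0, -0.001, -1.0]]
wrist_force: [1.7, 0.2, -0.5]
gripper_width: 1.002
gripper_force: 0.5
```

```bash
cat > lid.py <<'E'
from fit import *
u=np.array([.994,.109]);
for n in('scene','top'):
    k=capture(n); l=masks_of('lid',k)
    if not l: print('no lid');continue
    P,_,_=cloud(k,l[0]['region']); X=(P[:,:2]-[.5219,-.1412])@u; Y=(P[:,:2]-[.5219,-.1412])@[-.109,.994]
    m=(abs(Y)<.15)&(X<.16)&(X>-.12)&(P[:,2]>.114)&(P[:,2]<.3); X=X[m];Z=P[m,2]
    a=np.arctan2(Z-.112,.095-X); r=np.hypot(Z-.112,.095-X); k2=(r>.1)&(r<.19); print(n,k2.sum(),'angle rad med',np.percentile(a[k2],[10,50,90]).round(3))
s=sense();print(s['tcp_pos'],s['wrist_force'])
E
python3 lid.py
```

```text
scene 519 angle rad med [0.918 0.943 0.974]
top 499 angle rad med [0.899 0.919 0.934]
[ 0.49517167 -0.23948837  0.23294397] [0.53678881 0.26889747 0.04234483]
```

The lid is now at 0.93 rad. I'll carry on to about 20°.

>>> {"api": "drive_tool", "payload": {
  "rows": [
    [100,-8,-0.9,-6,0,0,0],
    [100,-8,-0.9,-8,0,0,0],
    [100,-7,-0.8,-8,0,0,0],
    [100,-7,-0.8,-8,0,0,0],
    [100,-6,-0.7,-9,0,0,0]
  ]
}}

```text
time_s: 33.95
tcp_pos: [0.4602, -0.2437, 0.1941]
ee_rot: [[0.108, -0.994, 0.001], [-0.994, -0.108, -0.001], [0.001, -0.001, -1.0]]
wrist_force: [0.1, 0.2, 1.0]
gripper_width: 1.003
gripper_force: 0.4
```

>>> {"api": "drive_tool", "payload": {
  "rows": [
    [100,-5,-0.6,-8,0,0,0],
    [100,-4,-0.4,-8,0,0,0],
    [100,-3,-0.3,-7,0,0,0],
    [100,0,0,0,0,0,0],
    [100,0,0,0,0,0,0]
  ]
}}

```text
time_s: 34.37
tcp_pos: [0.4475, -0.2447, 0.1702]
ee_rot: [[0.108, -0.994, -0.001], [-0.994, -0.108, 0.0], [-0.0, 0.001, -1.0]]
wrist_force: [0.4, 0.2, 0.6]
gripper_width: 1.001
gripper_force: 0.0
```

```bash
python3 lid.py
```

```text
scene 1689 angle rad med [0.39  0.408 0.423]
top 664 angle rad med [0.374 0.394 0.415]
[ 0.44828419 -0.24477306  0.1710958 ] [-0.69687424  0.1331915   0.24637064]
```

The lid is at about 0.39 rad. Now I'll lift off, close the fingers and move over the handle's middle.

>>> {"api": "drive_tool", "payload": {
  "rows": [
    [100,0,0,20,0,0,0],
    [60,0,0,35,0,0,0],
    [30,0,20,5,0,0,0],
    [0,20,35,0,0,0,0],
    [0,21,35,0,0,0,0]
  ]
}}

```text
time_s: 34.98
tcp_pos: [0.4891, -0.1543, 0.2325]
ee_rot: [[0.105, -0.994, 0.003], [-0.994, -0.105, 0.0], [0.0, -0.003, -1.0]]
wrist_force: [0.9, -0.8, -0.2]
gripper_width: 0.784
gripper_force: 0.0
```

>>> {"api": "drive_tool", "payload": {
  "rows": [
    [0,0,10,0,0,0,0],
    [0,0,0,0,0,0,0],
    [0,0,0,0,0,0,0],
    [0,0,0,0,0,0,0],
    [0,0,0,0,0,0,0]
  ]
}}

```text
time_s: 35.4
tcp_pos: [0.4884, -0.1456, 0.2308]
ee_rot: [[0.107, -0.994, -0.0], [-0.994, -0.107, -0.0], [0.0, 0.0, -1.0]]
wrist_force: [-0.0, 0.3, 0.7]
gripper_width: 0.401
gripper_force: 0.0
```

>>> {"api": "drive_tool", "payload": {
  "rows": [
    [0,0,0,0,0,0,0],
    [0,0,0,0,0,0,0],
    [0,0,0,0,0,0,0],
    [0,0,0,0,0,0,0],
    [0,0,0,0,0,0,0]
  ]
}}

```text
time_s: 35.82
tcp_pos: [0.4887, -0.145, 0.2307]
ee_rot: [[0.107, -0.994, -0.0], [-0.994, -0.107, -0.0], [0.0, 0.0, -1.0]]
wrist_force: [1.1, -0.5, 0.9]
gripper_width: 0.042
gripper_force: 0.0
```

Run:
```python
from h import *
c=capture('scene'); save(c,'press0',(240,100,440,300),3)
s=sense();print(s['tcp_pos'],s['wrist_force'],s['gripper_width'])
print([(proj(c,p),) for p in((.4951,-.1441,.203),)], [d['xy'] for d in search_frame('lid_handle',c)[:2]])
```

```text
[ 0.48875233 -0.1448735   0.23074501] [-0.75726267  1.13755623 -0.06741363] 0.02611747640002714
[((np.float64(328.58724647479886), np.float64(227.0885232013055)),)] [[349.5, 250.4]]
```

View pics/press0.png

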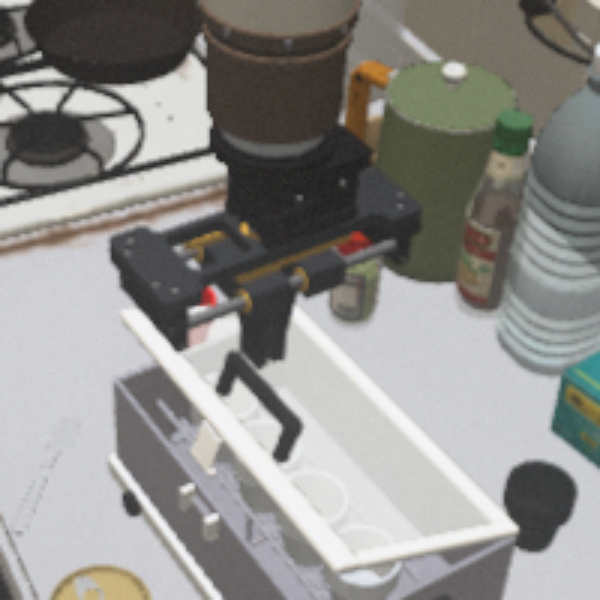

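The handle bar's middle is at crop (264,390), where I predicted it. I'll push down along the arc to the catch first.

>>> {"api": "drive_tool", "payload": {
  "rows": [
    [0,0,0,-12,0,0,0],
    [0,0,0,-10,0,0,0],
    [0,0,0,-6,0,0,0],
    [0,-1,0,-6,0,0,0],
    [0,-2,0,-6,0,0,0]
  ]
}}

```text
time_s: 36.33
tcp_pos: [0.4855, -0.1449, 0.1902]
ee_rot: [[0.108, -0.994, -0.001], [-0.994, -0.108, -0.0], [0.0, 0.001, -1.0]]
wrist_force: [-0.8, 0.3, 1.5]
gripper_width: 0.006
gripper_force: 0.6
```

>>> {"api": "drive_tool", "payload": {
  "rows": [
    [0,-3,0,-6,0,0,0],
    [0,-3,-0.5,-6,0,0,0],
    [0,-2,-0.5,-5,0,0,0],
    [0,-2,0,-5,0,0,0],
    [0,0,0,0,0,0,0]
  ]
}}

```text
time_s: 36.75
tcp_pos: [0.4748, -0.1457, 0.1676]
ee_rot: [[0.107, -0.994, -0.002], [-0.994, -0.107, 0.0], [-0.001, 0.002, -1.0]]
wrist_force: [-0.9, 0.6, -0.7]
gripper_width: 0.006
gripper_force: 0.0
```

```bash
python3 lid.py
```

```text
scene 2549 angle rad med [0.147 0.164 0.188]
top 22 angle rad med [1.143 1.252 1.294]
[ 0.47618155 -0.14577115  0.16903095] [ 0.03734389  0.93867313 -0.74078262]
```

>>> {"api": "drive_tool", "payload": {
  "rows": [
    [0,0,0,-3,0,0,0],
    [0,0,0,-2,0,0,0],
    [0,0,0,-1,0,0,0],
    [0,0,0,0,0,0,0]
  ]
}}

```text
time_s: 37.28
tcp_pos: [0.4757, -0.1458, 0.1629]
ee_rot: [[0.108, -0.994, -0.0], [-0.994, -0.108, -0.0], [0.0, 0.0, -1.0]]
wrist_force: [-1.2, 0.7, 2.5]
gripper_width: 0.007
gripper_force: 0.8
```

>>> {"api": "drive_tool", "payload": {
  "rows": [
    [0,0,0,-1.5,0,0,0],
    [0,0,0,-1.5,0,0,0],
    [0,0,0,-1.5,0,0,0],
    [0,0,0,0,0,0,0]
  ]
}}

```text
time_s: 37.62
tcp_pos: [0.4755, -0.1459, 0.1617]
ee_rot: [[0.109, -0.994, 0.0], [-0.994, -0.109, -0.001], [0.001, -0.0, -1.0]]
wrist_force: [-8.5, 4.0, 20.8]
gripper_width: 0.005
gripper_force: 9.8
```

>>> {"api": "drive_tool", "payload": {
  "rows": [
    [0,0,0,-1.5,0,0,0],
    [0,0,0,-1.5,0,0,0],
    [0,0,0,-1.5,0,0,0],
    [0,0,0,0,0,0,0]
  ]
}}

```text
time_s: 37.95
tcp_pos: [0.4756, -0.1457, 0.1536]
ee_rot: [[0.108, -0.994, 0.0], [-0.994, -0.108, 0.0], [-0.0, -0.0, -1.0]]
wrist_force: [-0.3, 0.8, -0.1]
gripper_width: 0.002
gripper_force: 0.3
```

It snapped through: more than 20 N, then free. I'll press on to the hard stop.

>>> {"api": "drive_tool", "payload": {
  "rows": [
    [0,0,0,-1,0,0,0],
    [0,0,0,-1,0,0,0],
    [0,0,0,0,0,0,0],
    [0,0,0,0,0,0,0]
  ]
}}

```text
time_s: 38.28
tcp_pos: [0.4759, -0.1457, 0.1514]
ee_rot: [[0.108, -0.994, -0.0], [-0.994, -0.108, 0.0], [-0.0, 0.0, -1.0]]
wrist_force: [-0.0, -0.2, 0.0]
gripper_width: 0.006
gripper_force: 0.0
```

>>> {"api": "drive_tool", "payload": {
  "rows": [
    [0,0,0,-1,0,0,0],
    [0,0,0,0,0,0,0],
    [0,0,0,0,0,0,0]
  ]
}}

```text
time_s: 38.53
tcp_pos: [0.476, -0.1458, 0.1511]
ee_rot: [[0.108, -0.994, 0.001], [-0.994, -0.108, -0.0], [0.0, -0.001, -1.0]]
wrist_force: [-1.2, 0.8, 3.1]
gripper_width: 0.007
gripper_force: 1.5
```

>>> {"api": "drive_tool", "payload": {
  "rows": [
    [0,0,0,-0.8,0,0,0],
    [0,0,0,0,0,0,0],
    [0,0,0,-0.8,0,0,0],
    [0,0,0,0,0,0,0],
    [0,0,0,0,0,0,0]
  ]
}}

```text
time_s: 38.95
tcp_pos: [0.4761, -0.1458, 0.1509]
ee_rot: [[0.108, -0.994, 0.001], [-0.994, -0.108, -0.001], [0.001, -0.001, -1.0]]
wrist_force: [-2.6, 1.6, 10.2]
gripper_width: 0.007
gripper_force: 5.5
```

>>> {"api": "drive_tool", "payload": {
  "rows": [
    [0,0,0,10,0,0,0],
    [30,0,0,20,0,0,0],
    [50,0,0,10,0,0,0],
    [50,-3,-0.5,0,0,0,0],
    [50,0,0,0,0,0,0]
  ]
}}

```text
time_s: 39.37
tcp_pos: [0.4723, -0.1461, 0.189]
ee_rot: [[0.107, -0.994, 0.0], [-0.994, -0.107, 0.001], [-0.001, -0.001, -1.0]]
wrist_force: [-0.2, -1.0, -0.9]
gripper_width: 0.229
gripper_force: 0.0
```

>>> {"api": "drive_tool", "payload": {
  "rows": [
    [50,0,0,0,0,0,0],
    [50,0,0,0,0,0,0],
    [50,0,0,0,0,0,0],
    [50,0,0,0,0,0,0],
    [50,0,0,0,0,0,0]
  ]
}}

```text
time_s: 39.78
tcp_pos: [0.4727, -0.1462, 0.1887]
ee_rot: [[0.108, -0.994, -0.001], [-0.994, -0.108, 0.0], [-0.0, 0.001, -1.0]]
wrist_force: [0.2, -0.4, -0.5]
gripper_width: 0.491
gripper_force: 0.0
```

```bash
python3 lid.py
python3 - <<'E'
from h import *
c=capture('scene'); save(c,'shut',(240,100,440,300),3)
for n in('scene','top'):
    k=capture(n);P,u,v=cloud(k)
    B=P[(abs(P[:,2]-.148)<.008)&(np.linalg.norm(P[:,:2]-(.4722,-.1467),axis=1)<.06)]
    print(n,len(B),'bar',np.median(B,0) if len(B) else '', np.percentile(B[:,2],95) if len(B) else '')
print(sense()['gripper_width'])
E
```

```text
scene 2967 angle rad med [0.038 0.054 0.077]
scene 156 bar [ 0.47224234 -0.15999776  0.15051555] 0.15349955161878295
top 0 bar  
0.4994219188299528Traceback (most recent call last):
  File "lid.py", line 8, in <module>
    a=np.arctan2(Z-.112,.095-X); r=np.hypot(Z-.112,.095-X); k2=(r>.1)&(r<.19); print(n,k2.sum(),'angle rad med',np.percentile(a[k2],[10,50,90]).round(3))
                                                                                                                ~~~~~~~~~~~~~^^^^^^^^^^^^^^^^^^
    return _quantile_unchecked(
        a, q, axis, out, overwrite_input, method, keepdims, weights)
    return _ureduce(a,
                    func=_quantile_ureduce_func,
    ...<5 lines>...
                    overwrite_input=overwrite_input,
                    method=method)
    r = func(a, **kwargs)
    result = _quantile(arr,
                       quantiles=q,
    ...<2 lines>...
                       out=out,
                       weights=wgt)
    slices_having_nans = np.isnan(arr[-1, ...])
                                  ~~~^^^^^^^^^
IndexError: index -1 is out of bounds for axis 0 with size 0
```

View pics/shut.png

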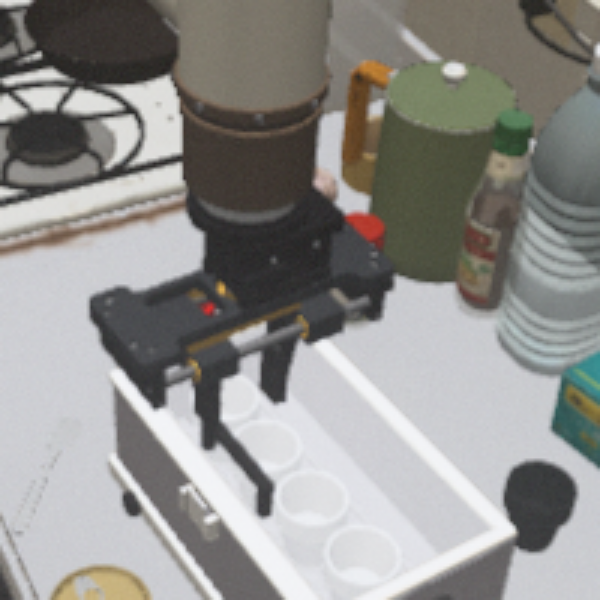

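The lid is shut with the plate lying on the rim and the bar top at about .152. I'll grip the bar gently and give it a light tug.

>>> {"api": "drive_tool", "payload": {
  "rows": [
    [50,0,0,-15,0,0,0],
    [50,0,0,-20,0,0,0],
    [50,0,0,-13,0,0,0],
    [50,0,0,-5,0,0,0],
    [50,0,0,0,0,0,0]
  ]
}}

```text
time_s: 40.55
tcp_pos: [0.472, -0.1462, 0.1351]
ee_rot: [[0.108, -0.994, -0.003], [-0.994, -0.108, -0.0], [-0.0, 0.003, -1.0]]
wrist_force: [0.1, -0.7, 0.8]
gripper_width: 0.498
gripper_force: 0.0
```

>>> {"api": "drive_tool", "payload": {
  "rows": [
    [25,0,0,0,0,0,0],
    [20,0,0,0,0,0,0],
    [20,0,0,0,0,0,0],
    [20,0,0,0,0,0,0],
    [18,0,0,0,0,0,0]
  ]
}}

```text
time_s: 40.97
tcp_pos: [0.4731, -0.1462, 0.1367]
ee_rot: [[0.108, -0.994, 0.001], [-0.994, -0.108, -0.0], [0.0, -0.001, -1.0]]
wrist_force: [0.7, 0.1, 1.0]
gripper_width: 0.228
gripper_force: 0.0
```

>>> {"api": "drive_tool", "payload": {
  "rows": [
    [5,0,0,0,0,0,0],
    [5,0,0,0,0,0,0],
    [5,0,0,0,0,0,0],
    [5,0,0,0,0,0,0],
    [5,0,0,0,0,0,0]
  ]
}}

```text
time_s: 41.38
tcp_pos: [0.4715, -0.1464, 0.1362]
ee_rot: [[0.108, -0.994, -0.003], [-0.994, -0.108, -0.0], [-0.0, 0.003, -1.0]]
wrist_force: [-5.9, -0.5, 4.4]
gripper_width: 0.113
gripper_force: 30.0
```

>>> {"api": "drive_tool", "payload": {
  "rows": [
    [5,0,0,1,0,0,0],
    [5,0,0,0,0,0,0],
    [5,0,0,0,0,0,0]
  ]
}}

```text
time_s: 41.63
tcp_pos: [0.4716, -0.1464, 0.1365]
ee_rot: [[0.107, -0.994, -0.003], [-0.994, -0.107, 0.0], [-0.0, 0.003, -1.0]]
wrist_force: [-5.9, -1.5, 0.9]
gripper_width: 0.111
gripper_force: 30.0
```

>>> {"api": "drive_tool", "payload": {
  "rows": [
    [5,0,0,1,0,0,0],
    [5,0,0,0,0,0,0],
    [5,0,0,0,0,0,0]
  ]
}}

```text
time_s: 41.88
tcp_pos: [0.4718, -0.1463, 0.1375]
ee_rot: [[0.107, -0.994, -0.003], [-0.994, -0.107, 0.0], [-0.0, 0.003, -1.0]]
wrist_force: [-4.9, -2.8, -2.3]
gripper_width: 0.108
gripper_force: 30.0
```

>>> {"api": "drive_tool", "payload": {
  "rows": [
    [5,0,0,0.8,0,0,0],
    [5,0,0,0,0,0,0],
    [5,0,0,0,0,0,0]
  ]
}}

```text
time_s: 42.13
tcp_pos: [0.472, -0.1463, 0.1384]
ee_rot: [[0.108, -0.994, -0.002], [-0.994, -0.108, 0.0], [-0.0, 0.002, -1.0]]
wrist_force: [-4.4, -2.7, -2.7]
gripper_width: 0.114
gripper_force: 30.0
```

>>> {"api": "drive_tool", "payload": {
  "rows": [
    [5,0,0,0.7,0,0,0],
    [5,0,0,0,0,0,0],
    [5,0,0,0,0,0,0]
  ]
}}

```text
time_s: 42.38
tcp_pos: [0.4723, -0.1463, 0.1393]
ee_rot: [[0.108, -0.994, -0.001], [-0.994, -0.108, 0.0], [-0.0, 0.001, -1.0]]
wrist_force: [-4.4, -1.7, -3.8]
gripper_width: 0.109
gripper_force: 30.0
```

>>> {"api": "drive_tool", "payload": {
  "rows": [
    [5,0,0,0.6,0,0,0],
    [5,0,0,0,0,0,0],
    [5,0,0,0,0,0,0]
  ]
}}

```text
time_s: 42.63
tcp_pos: [0.4723, -0.1463, 0.1397]
ee_rot: [[0.108, -0.994, -0.001], [-0.994, -0.108, 0.0], [-0.0, 0.001, -1.0]]
wrist_force: [-3.5, -3.1, -6.7]
gripper_width: 0.112
gripper_force: 30.0
```

The pull is 6.7 N and the lid has stopped at the end of its play, so the catch holds. I'll hold it briefly, ease back down and release.

>>> {"api": "drive_tool", "payload": {
  "rows": [
    [5,0,0,0,0,0,0],
    [5,0,0,0,0,0,0],
    [5,0,0,0,0,0,0],
    [5,0,0,0,0,0,0]
  ]
}}

```text
time_s: 42.97
tcp_pos: [0.4723, -0.1462, 0.1398]
ee_rot: [[0.108, -0.994, -0.001], [-0.994, -0.108, 0.0], [-0.0, 0.001, -1.0]]
wrist_force: [-4.2, -4.2, -8.0]
gripper_width: 0.115
gripper_force: 30.0
```

>>> {"api": "drive_tool", "payload": {
  "rows": [
    [5,0,0,-1,0,0,0],
    [5,0,0,-1.5,0,0,0],
    [5,0,0,-1.5,0,0,0],
    [5,0,0,-0.5,0,0,0],
    [5,0,0,0,0,0,0]
  ]
}}

```text
time_s: 43.38
tcp_pos: [0.4716, -0.1464, 0.1366]
ee_rot: [[0.108, -0.994, -0.002], [-0.994, -0.108, -0.0], [-0.0, 0.002, -1.0]]
wrist_force: [-9.9, -1.6, 0.7]
gripper_width: 0.11
gripper_force: 30.0
```

>>> {"api": "drive_tool", "payload": {
  "rows": [
    [50,0,0,0,0,0,0],
    [50,0,0,0,0,0,0],
    [50,0,0,0,0,0,0],
    [50,0,0,0,0,0,0],
    [50,0,0,0,0,0,0]
  ]
}}

```text
time_s: 43.8
tcp_pos: [0.4753, -0.146, 0.1371]
ee_rot: [[0.109, -0.994, 0.006], [-0.994, -0.109, -0.0], [0.001, -0.006, -1.0]]
wrist_force: [0.1, 0.0, -0.0]
gripper_width: 0.406
gripper_force: 0.0
```

>>> {"api": "drive_tool", "payload": {
  "rows": [
    [50,0,0,10,0,0,0],
    [50,0,0,25,0,0,0],
    [50,0,0,35,0,0,0],
    [50,-10,0,35,0,0,0],
    [50,-20,0,20,0,0,0]
  ]
}}

```text
time_s: 44.22
tcp_pos: [0.4467, -0.1466, 0.2653]
ee_rot: [[0.109, -0.994, 0.009], [-0.994, -0.109, -0.002], [0.003, -0.009, -1.0]]
wrist_force: [0.8, 0.3, -0.1]
gripper_width: 0.501
gripper_force: 0.0
```

>>> {"api": "drive_tool", "payload": {
  "rows": [
    [50,-30,20,10,0,0,0],
    [50,-20,30,0,0,0,0],
    [50,0,30,0,0,0,0],
    [50,0,0,0,0,0,0],
    [50,0,0,0,0,0,0]
  ]
}}

```text
time_s: 44.63
tcp_pos: [0.3937, -0.065, 0.272]
ee_rot: [[0.111, -0.994, 0.004], [-0.994, -0.111, 0.001], [-0.0, -0.004, -1.0]]
wrist_force: [0.5, 0.0, 0.5]
gripper_width: 0.5
gripper_force: 0.0
```

Run:
```python
from h import *
c=capture('scene'); save(c,'final')
P,u,v=cloud(c)
B=P[(abs(P[:,2]-.148)<.01)&(np.linalg.norm(P[:,:2]-(.4722,-.1467),axis=1)<.06)]
print('bar',np.percentile(B[:,2],95)); 
X=(P[:,:2]-[.5219,-.1412])@[.994,.109];Y=(P[:,:2]-[.5219,-.1412])@[-.109,.994]
E=(abs(X+.073)<.006)&(abs(Y)<.13)&(P[:,2]>.1)&(P[:,2]<.14); print('front edge z',np.percentile(P[E,2],[50,95]))
E=(abs(X-.088)<.006)&(abs(Y)<.13)&(P[:,2]>.1)&(P[:,2]<.14); print('rear edge z',np.percentile(P[E,2],[50,95]))
print(sense()['tcp_pos'])
```

```text
bar 0.15406037273679057
front edge z [0.12098835 0.12380349]
rear edge z [0.12019047 0.12273852]
[ 0.39366422 -0.0656413   0.27159594]
```

View pics/final.png

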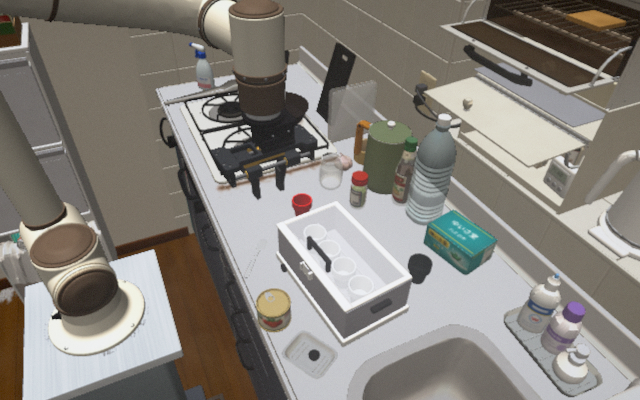

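The lid lies flat: front edge at .121, rear edge at .120. Four moulds stand inside at about (315,232), (330,247), (343,266) and (360,287). The jars, the tin and both look-alikes are upright, so I'll hand in.

```bash
python3 -c "
from station import finish_job
print(finish_job())"
```

```text
the job is handed in; nothing more can be done
None
```

I stood all four moulds upright on the rack and pressed the lid shut until its catch snapped in. The catch held a light upward tug of about 7–8 N, so I left the lid shut and handed the job in, with nothing knocked over.

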